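# Switch off a stuck charger and rock it out of the desk socket board

## Robot

A 7-joint arm with a two-finger parallel gripper is mounted at the origin on the work surface. World frame = base frame: x ahead of the robot, y to its left, z up, the work surface at z = 0. Lengths are in m, angles in rad, forces in N, time in s.
With the tool pointing down it reaches from about 0.4 to 0.85 m from the base axis. Payload 4.5 kg.
Tool frame: the origin (TCP) lies on the centre line of the jaws, within the pads' length; the fingertips stand r.tcp_to_tips ahead of it and the grasp point (between the pads) lies 11 mm behind it (r.tcp_to_tips is the distance from the TCP to the fingertips, in m); y points along the fingers, x is the direction in which the jaws open and shut, and the axes are right-handed (so a half turn about y gives the same grasp; the last joint's range is limited). The gripper opens to 88 mm and grips with 3 to 60 N. Pads are 18 mm wide; open, the fingers measure 123 mm over their backs; the gripper's body (75 mm by 187 mm) begins 45 mm behind the grasp point.
Start: joints at [-1.211, 0.689, -0.195, 1.565, 0.157, 0.902, -0.215], TCP at [0.2, 0.592, 0.221] pointing down, gripper open.
Joint ranges: [-3.01, 3.01], [-0.46, 2.08], [-1.47, 1.51], [0.13, 2.56], [-1, 4.14], [0.04, 2.09], [-2.66, 2.66]. Speed limits (rad/s): [2.57, 2.57, 3.14, 3.14, 3.14, 3.14, 3.14].

## Interface

Orientations are given as a unit quaternion [x, y, z, w].
In Python, from plant import r gives the robot as it stands. The module is installed in compiled form; this text tells all that it offers.
- The arm moves only by the shell command python3 -m inch 'ROWS' [OPENING] [FORCE]. ROWS is text: rows parted by semicolons, each of 4 numbers parted by spaces: the shift along the tool's x, y, z in mm, then the turn about the tool's y in degrees. In form: x y z spin; .... A call has 1 to 10 rows; each row is the pose to reach, as a shift and turn from the pose commanded when the call began, along the tool's axes at that moment; what a row does not reach only later rows make up. A row lasts 1/10 s, in which the tool goes at most 50 mm and 8.59 degrees, less where a joint would pass 70% of its speed; a pose out of reach is approached as far as the arm can. A call with a gripper value outside its range is refused whole. OPENING is the gripper command: -1 is shut, 1 is fully open, values between are in proportion, set as the call begins (- or left out, the last holds). The fingers move at their own pace and stop on an object; FORCE is the grip in N (left out, the last holds). Time passes only in rows, so rows that repeat a pose let the fingers close. It gives the time, the measured TCP pose, the force and the opening at its end, in the units of the state.
- r.get_state(): the state, without advancing time (a new reading comes with each control period).
- r.snapshot(name): name is "scene" or "top"; returns a dict with "frame" (480x640x3 uint8, red, green, blue), "intrinsics" (3x3 intrinsics, pixels), "R" (3x3) and "t" (3): a world point X has camera coordinates R X + t. Camera axes: x right, y down, z forward; pixel columns grow to the right and rows downward; lengths in m; the calibration is good to about 2 mm. A picture is of the moment at which its call begins. There is no depth.
- r.finish_job(): hands the job in, once; it reports no verdict.
Trained networks look in the newest picture that a camera, given by its name, has taken for a name from the list of things; names that differ only in an ending like _2 or _b are one class to them, and where a whole thing is asked for, a point or a joint stands for the part that bears it (a point fixed in the world has none). Each returns a list of dicts, best first, with "p" (0 to 1); they miss things now and then, are a little off and sometimes report something else, mostly with a low value. They report only what shows in the picture. A call takes as long as a camera call. They do not tell look-alikes from the thing itself.
- r.trace(camera, name): "region" (480x640 bool, what is visible of it) and "centre" ([row, column] in pixels, amid what is visible of it).
- r.tip_of(camera, name): "centre" ([row, column] in pixels: a listed point, or the origin of a listed thing).
The state is a dict: "clock": time; "q": joint angles; "qd": joint speeds; "joint_torque": joint torques, N m; "tool_pos": TCP position; "eef_rot": TCP orientation; "contact_force": force on the tool from outside, world axes, zero at the start; "moment": the same for the moment, N m; "opening": opening from 0.0 (shut) to 1.0 (fully open).
Only numpy, scipy, OpenCV 4.12 (cv2) and the standard library are available. Lean on these libraries where they do the work, as an engineer would, in place of code of your own. Each camera call takes 0.05 s, during which the arm holds its last target.

## Task

The tall charger block is stuck tight in the socket board on the desk. Switch its socket off first, then rock the charger side to side along the row of sockets, a few times each way, working its pins out bit by bit until it comes free, and finish while still holding it, upright and steady, just clear above its own socket so that its pins can be looked at. Leave the round repeater plugged in and switched on, and do not disturb the other things on the desk.

Things in the scene. Friction and masses are not known exactly. Their poses are not given: they have to be found in the camera images.
- board: Ivory socket board screwed to the desk: 116 (its x) x 250 (its y; 294 over the lugs) x 44 mm high. Origin: centre of its underside; x points away from the robot, y along the row to the left, z up; yaw up to 20 degrees. Three sockets 76 mm apart (y +76, 0, -76) at x +24 mm, each with its own white rocker switch in front of it at the same y, x -31 mm. The middle socket is empty; its switch does not matter.
- socket_left (a point): Centre of the left socket (board y = +76 mm), on the board's top face, 44 mm above the desk; axes as the board's. Its holes are about 7 x 9 mm, 1.5 mm wider than the pins on every side.
- socket_right (a point): Centre of the right socket (board y = -76 mm), otherwise as socket_left. One of the two sockets holds the charger and the other the repeater, either way round.
- switch_left (a joint): Rocker switch of the left socket, 45 mm long along the board's x, 22 mm wide. 0 rad = on (the end away from the socket stands up), 0.21 rad = off (that end pressed fully down, about flush with its rim; the other end then stands up). It stays where it is left; pressing takes about 3 to 4 N.
- switch_right (a joint): Rocker switch of the right socket, as switch_left.
- press_left (a point): Where to press to switch the left socket off: on top of the rocker's half away from the socket, 16 mm from its pivot; about 50 mm above the desk when on, and it sinks 3 mm as the switch goes off. The board's front edge is 11 mm in front of it, the charger's side (when plugged in there) 47 mm behind it.
- press_right (a point): Spot to press to switch the right socket off, as press_left.
- charger: Tall dark grey block, two ports on top: 48 (x) x 44 (y, along the row) x 58 mm high, 0.1 to 0.17 kg. Origin: centre of its underside, flat on the board when plugged in; axes as the board's. Three flat pins below, two 18 mm long at x -11, y +-11 mm, one 22 mm at x +11. Sprung contacts grip them until it is up 18 mm: 30 to 40 N straight up, about half if rocked 5 to 8 degrees about x and raised 1 to 2 mm a swing.
- charger_top (a point): Centre of the charger's top face, 58 mm above its underside.
- charger_pins (a point): Level of the tip of the charger's longest pin: 22 mm below the centre of its underside.
- repeater: Low round dark grey puck, 56 mm across and 34 mm high, plugged into the other socket in the same way. Origin: centre of its underside.
- paperweight: Green glass paperweight, 70 mm across, 49 mm high, to the left of the board. Origin: centre of its underside.
- stapler: Stapler, 150 mm long, 34 mm wide, 49 mm high, to the right of the board. Origin: centre of its underside.
- register: Thick hardbound register, 127 x 184 x 26 mm, flat on the desk beyond the board. Origin: centre of its underside.
Things that resemble listed ones, but are neither listed nor needed, are in the scene too. What is shaped like the charger but blue or purple is not meant.

How it is judged:
By the outcome, as a careful person would: the job done as asked, in the order asked, and still so for the second after the job is handed in, while the arm keeps its last pose, push and grip.
It also fails if it takes over 48 s, if anything falls off the work surface, if the arm or the gripper's body presses on something with over 40 N, if the wrist force passes 120 N, or if a joint passes its speed limit or range.

## Working session

There is one attempt and no reset: what is moved stays moved. The work goes in short steps, Python scripts to look and compute and a shell command to move; the robot and the scene stay as the last step left them, time stands still between calls to the robot, and variables do not carry over. Pictures are saved under pics/ and viewed, and the job is handed in when it is done.

```bash
mkdir -p pics
python3 - <<'E'
from plant import r
import cv2
s=r.get_state()
print({k:(v if not hasattr(v,'round') else v) for k,v in s.items()}, r.tcp_to_tips)
for c in ("scene","top"):
    p=r.snapshot(c); cv2.imwrite(f"pics/{c}0.png",p["frame"][:,:,::-1])
    print(c,p["intrinsics"],p["R"],p["t"])
    for n in ["board","socket_left","socket_right","switch_left","switch_right","press_left","press_right","charger","charger_top","repeater","paperweight","stapler","register"]:
        for d in r.tip_of(c,n)[:4]: print(c,n,round(d["p"],2),[round(float(x),1) for x in d["centre"]])
E
```

```text
{'clock': 0.0, 'q': array([-1.21118586,  0.68998276, -0.1945407 ,  1.56633604,  0.15730377,
        0.9024988 , -0.21512997]), 'qd': array([ 0.00025116,  0.00070752, -0.00056579, -0.00125234,  0.00102624,
        0.00010538,  0.00212533]), 'joint_torque': array([-7.58401857e-04, -5.27571523e+01, -1.26714002e+00, -1.53434855e+01,
       -5.26293903e-02,  6.45851178e-03,  1.66575783e-04]), 'tool_pos': array([0.19987188, 0.59147955, 0.22011364]), 'eef_rot': array([ 0.57486782,  0.41180877, -0.41280938, -0.57404611]), 'contact_force': array([ 0.08211873,  0.42725604, -0.1191302 ]), 'moment': array([-0.04112276,  0.02173259, -0.03304684]), 'opening': 1.0000002043721317} 0.008
scene [[585.0471809    0.         313.95237133]
 [  0.         585.0471809  241.37343408]
 [  0.           0.           1.        ]] [[ 8.96259949e-01  4.43528976e-01  3.89003616e-04]
 [ 3.26112990e-01 -6.58396960e-01 -6.78353714e-01]
 [-3.00613409e-01  6.08108124e-01 -7.34735386e-01]] [-0.52217158 -0.13174951  1.56592962]
scene board 0.73 [288.4, 286.8]
scene socket_left 0.96 [256.4, 311.4]
scene socket_right 0.76 [305.4, 279.1]
scene socket_right 0.36 [254.8, 310.4]
scene socket_right 0.24 [299.0, 282.3]Traceback (most recent call last):
  File "<stdin>", line 9, in <module>
ValueError: it knows: board, charger, charger_pins, charger_top, paperweight, press_left, press_right, register, repeater, socket_left, socket_right, stapler
```

```bash
cat > h.py <<'E'
import numpy as np, json
from plant import r
def ray(p,rc):
    K,R,t=[np.array(p[k]) for k in("intrinsics","R","t")]
    d=R.T@np.linalg.solve(K,[rc[1],rc[0],1]); return -R.T@t,d
def atz(p,rc,z):
    o,d=ray(p,rc); return o+d*(z-o[2])/d[2]
def proj(p,X):
    K,R,t=[np.array(p[k]) for k in("intrinsics","R","t")]
    c=K@(R@np.asarray(X)+t); return c[:2]/c[2]
def tri(l):
    A=np.zeros((3,3));b=np.zeros(3)
    for p,rc in l:
        o,d=ray(p,rc); d=d/np.linalg.norm(d); M=np.eye(3)-np.outer(d,d); A+=M;b+=M@o
    return np.linalg.solve(A,b)
E
python3 - <<'E'
from h import *
import cv2
Z=dict(board=0,socket_left=.044,socket_right=.044,press_left=.05,press_right=.05,charger=.044,charger_top=.102,repeater=.044)
for c in ("scene","top"):
    p=r.snapshot(c); cv2.imwrite(f"pics/{c}0.png",p["frame"][:,:,::-1])
    if c=="top":print(p["R"],p["t"],p["intrinsics"])
    for n,z in Z.items():
        for d in r.tip_of(c,n)[:3]: print(c,n,round(d["p"],2),[round(float(x),1) for x in d["centre"]],atz(p,d["centre"],z).round(4))
print(r.get_state()["clock"])
E
```

```text
scene board 0.92 [288.2, 287.0] [ 0.5569 -0.0878  0.    ]
scene socket_left 0.59 [255.3, 309.0] [ 0.5746 -0.0098  0.044 ]
scene socket_left 0.24 [241.2, 287.9] [0.5099 0.0078 0.044 ]
scene socket_right 0.83 [300.9, 279.6] [ 0.5766 -0.1554  0.044 ]
scene socket_right 0.72 [235.2, 316.4] [0.5618 0.0552 0.044 ]
scene press_left 0.52 [242.9, 284.7] [ 0.5085 -0.0052  0.05  ]
scene press_left 0.26 [388.8, 202.3] [ 0.5468 -0.4081  0.05  ]
scene press_right 0.44 [286.6, 252.5] [ 0.5069 -0.1514  0.05  ]
scene charger 0.91 [236.3, 252.5] [ 0.4268 -0.0157  0.044 ]
scene charger 0.9 [329.1, 335.7] [ 0.7161 -0.1678  0.044 ]
scene charger 0.75 [256.7, 313.7] [ 0.5863 -0.0088  0.044 ]
scene charger_top 0.8 [348.0, 319.9] [ 0.7223 -0.2568  0.102 ]
scene charger_top 0.73 [236.5, 312.9] [ 0.5804 -0.001   0.102 ]
scene charger_top 0.72 [221.8, 265.9] [ 0.4628 -0.0075  0.102 ]
scene repeater 0.63 [301.2, 279.0] [ 0.5758 -0.1567  0.044 ]
[[-0.01601367 -0.99955716 -0.02508091]
 [-0.9804294   0.02061995 -0.19578819]
 [ 0.19621866  0.02145477 -0.98032542]] [0.03708657 0.59507251 1.03613043] [[507.43260934   0.         323.16924149]
 [  0.         507.43260934 237.20698256]
 [  0.           0.           1.        ]]
top board 0.76 [259.8, 369.2] [ 0.5535 -0.0755  0.    ]
top board 0.45 [271.5, 505.4] [ 0.5211 -0.3773  0.    ]
top socket_left 0.92 [244.5, 335.7] [ 0.5819 -0.0007  0.044 ]
top socket_right 0.98 [246.4, 407.8] [ 0.5745 -0.1571  0.044 ]
top press_left 0.61 [275.8, 336.9] [ 0.5126 -0.0018  0.05  ]
top press_right 0.58 [277.4, 405.6] [ 0.5063 -0.1483  0.05  ]
top charger 0.95 [326.6, 335.8] [0.4055 0.0028 0.044 ]
top charger 0.88 [243.9, 335.7] [ 0.5833 -0.0007  0.044 ]
top charger 0.83 [236.5, 264.9] [0.603  0.1544 0.044 ]
top charger_top 0.94 [323.8, 311.8] [0.4105 0.0508 0.102 ]
top charger_top 0.91 [196.3, 429.1] [ 0.6698 -0.1983  0.102 ]
top charger_top 0.7 [237.0, 336.4] [ 0.587  -0.0023  0.102 ]
1.1
```

View pics/scene0.png

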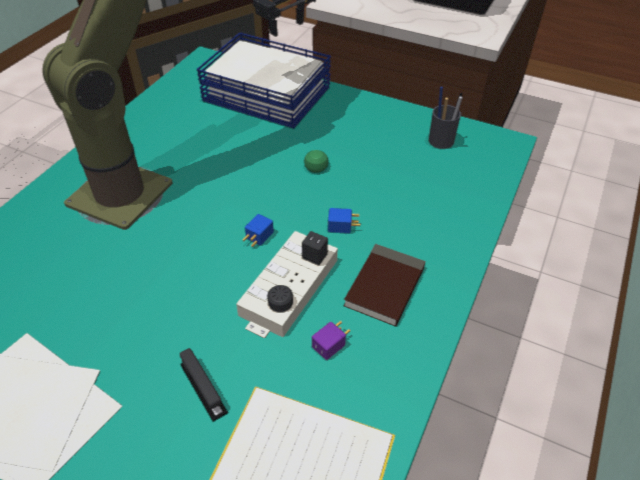

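View pics/top0.png

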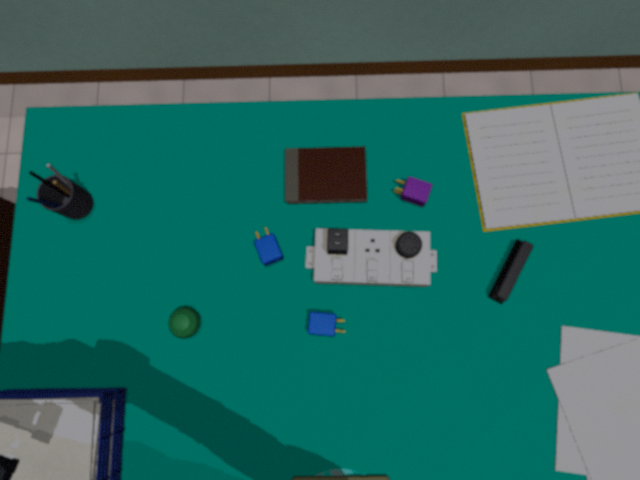

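Scene: the dark charger sits in the left socket, at scene (314,247) and top (338,240). Look-alikes are two blue blocks at top (322,323) and (268,248), a purple one at (416,190), and the round repeater at (408,244). By colour and by being plugged in, the charger is the one at (338,240). I'll check that in a crop and fit the board.

Run:
```python
from h import *
import cv2
from scipy.optimize import least_squares
P={c:r.snapshot(c) for c in("top","scene")}
obs=[]
L=dict(socket_left=(.024,.076,.044),socket_right=(.024,-.076,.044),press_left=(-.047,.076,.05),press_right=(-.047,-.076,.05),charger=(.024,.076,.044),charger_top=(.024,.076,.102),repeater=(.024,-.076,.044))
Lg=dict(zip(L,[None]*7))
guess=np.array([.553,-.077,-.045])
def W(v,l):
    c,s=np.cos(v[2]),np.sin(v[2]); return np.array([v[0]+c*l[0]-s*l[1],v[1]+s*l[0]+c*l[1],l[2]])
for c in P:
    for n,l in L.items():
        for d in r.tip_of(c,n):
            e=np.array(d["centre"])[::-1]-proj(P[c],W(guess,l))
            if np.linalg.norm(e)<12: obs.append((c,n,l,np.array(d["centre"])[::-1]))
f=lambda v:np.concatenate([proj(P[c],W(v,l))-o for c,n,l,o in obs])
s=least_squares(f,guess,loss="soft_l1",f_scale=2); print(s.x,np.degrees(s.x[2]))
for (c,n,l,o),e in zip(obs,f(s.x).reshape(-1,2)): print(c,n,e.round(1))
v=s.x
for c,b in(("top",(290,205,460,305)),("scene",(220,215,360,345))):
    im=np.ascontiguousarray(P[c]["frame"][:,:,::-1]); x0,y0,x1,y1=b
    k=4 if c=="top" else 4
    cr=cv2.resize(im[y0:y1,x0:x1],None,fx=k,fy=k,interpolation=cv2.INTER_CUBIC)
    T=lambda X:tuple(int(q) for q in ((proj(P[c],X)-[x0,y0]+.5)*k))
    def poly(pts,col): cv2.polylines(cr,[np.array([T(W(v,q)) for q in pts],np.int32)],True,col,1)
    poly([(a*.058,b_*.125,.044) for a,b_ in((1,1),(1,-1),(-1,-1),(-1,1))],(0,0,255))
    for z in(.044,.102): poly([(.024+a*.024,.076+b_*.022,z) for a,b_ in((1,1),(1,-1),(-1,-1),(-1,1))],(0,255,255))
    for q in("press_left","press_right"): cv2.circle(cr,T(W(v,L[q])),3,(255,0,255),-1)
    cv2.imwrite(f"pics/{c}_fit.png",cr)
print(r.get_state()["clock"])
```

```text
[ 0.55694974 -0.07881311 -0.04556641] -2.6107630950197285
top socket_left [-1.   2.2]
top socket_right [ 0.2 -2.1]
top press_left [-1.1  2.9]
top press_right [0.4 1.9]
top charger [ 1.5 -3.9]
top charger_top [-0.9 -2.7]
top repeater [-1.1 -0.9]
scene socket_left [3.9 1.9]
scene socket_right [-0.1  0.1]
scene press_left [-2.3  0.8]
scene press_right [-2.9  0.1]
scene charger [-0.3 -1.4]
scene charger_top [-0.4  2.1]
scene repeater [ 0.3 -1.5]
1.9
```

View pics/top_fit.png

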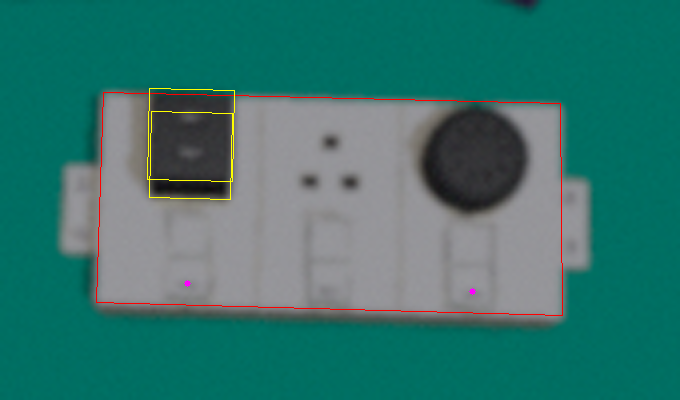

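View pics/scene_fit.png

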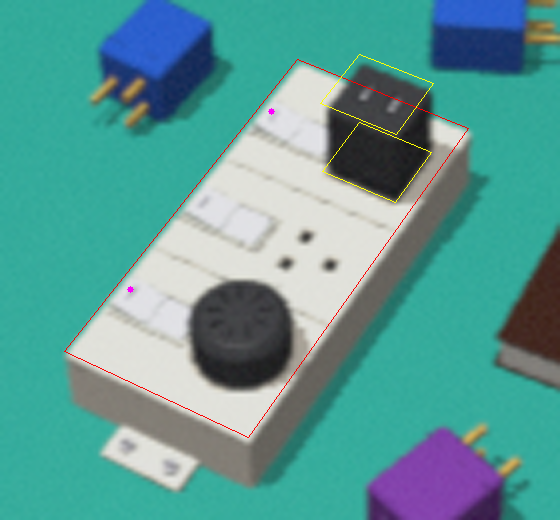

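Run:
```python
from h import *
from scipy.spatial.transform import Rotation as Ro
s=r.get_state(); M=Ro.from_quat(s["eef_rot"]).as_matrix(); print(M.round(3)); 
yaw=-.0456
bx=np.array([np.cos(yaw),np.sin(yaw),0]); by=np.array([-np.sin(yaw),np.cos(yaw),0])
b=np.array([.55695,-.0788,0])
press=b-.047*bx+.076*by+[0,0,.05]; ch=b+.024*bx+.076*by
print("press",press,"ch",ch,s["q"][6])
# spin needed so that tool x -> bx or -bx ; rotation about tool y by a: new x = cos a x - sin a z
for t in(bx,-bx,by,-by):
    print(t.round(2), np.degrees(np.arctan2(-(t@M[:,2]),t@M[:,0])))
```

```text
[[ 0.32  -0.    -0.947]
 [ 0.947  0.     0.32 ]
 [ 0.    -1.     0.   ]]
press [ 0.51346326 -0.00073654  0.05      ] ch [ 0.58438945 -0.00397302  0.        ] -0.21512013774956334
[ 1.   -0.05  0.  ] 73.94609801078849
[-1.    0.05 -0.  ] -106.05390198921152
[0.05 1.   0.  ] -16.053901889670108
[-0.05 -1.   -0.  ] 163.9460981103299
```

```bash
python3 -m inch '-20 0 -20 5; -55 10 -55 12; -90 20 -90 20; -123 30 -123 28; -156 40 -156 36; -189 50 -189 44; -222 50 -222 52; -255 50 -255 60; -288 50 -288 67; -320 50 -320 73.9' -0.4 30
cat > to.py <<'E'
import sys
from h import *
from scipy.spatial.transform import Rotation as Ro
yaw=-.0456
bx=np.array([np.cos(yaw),np.sin(yaw),0]); by=np.array([-np.sin(yaw),np.cos(yaw),0]); up=np.array([0,0,1.])
press=np.array([ 0.51346,-0.00074,0]); ch=np.array([0.58439,-0.00397,0])
def rep(target):
    s=r.get_state(); M=Ro.from_quat(s["eef_rot"]).as_matrix()
    print("t",round(s["clock"],2),"pos",s["tool_pos"].round(4),"tool shift mm",(M.T@(target-s["tool_pos"])*1000).round(1),"spin",np.degrees(np.arctan2(-(bx@M[:,2]),bx@M[:,0])).round(2),"F",s["contact_force"].round(1),"M",s["moment"].round(2),"open",round(s["opening"],3)); return s,M
E
python3 -c "
from to import *
s,M=rep(press-.022*bx+.10*up);print(M.round(3),s['q'].round(2))"
```

```text
clock: 2.9
tool_pos: [0.4017, 0.185, 0.1711]
eef_rot: [-0.707, 0.017, -0.018, 0.707]
contact_force: [0.0, 1.5, 1.3]
opening: 0.295
t 2.9 pos [0.4017 0.185  0.1711] tool shift mm [  98.8   71.1 -180.1] spin -0.23 F [0.  1.5 1.3] M [-0.06 -0.   -0.02] open 0.295
[[ 0.999  0.001  0.05 ]
 [-0.05   0.     0.999]
 [ 0.001 -1.     0.001]] [-0.59  0.55  0.08  2.16 -0.1   0.43 -0.48]
```

```bash
python3 -m inch '15 0 -30 0; 35 10 -70 0; 60 20 -110 0; 80 30 -150 0; 94 40 -175 0; 99 50 -180 0; 99 60 -180 0; 99 71 -180 0; 99 71 -180 0'
python3 - <<'E'
from to import *
import cv2
rep(press-.022*bx+.10*up)
for c,b in(("top",(280,205,450,325)),("scene",(200,180,360,320))):
    p=r.snapshot(c);x0,y0,x1,y1=b
    cv2.imwrite(f"pics/{c}_a.png",cv2.resize(p["frame"][y0:y1,x0:x1,::-1],None,fx=4,fy=4,interpolation=cv2.INTER_CUBIC))
E
```

```text
clock: 3.8
tool_pos: [0.49, 0.0045, 0.0986]
eef_rot: [-0.707, 0.016, -0.013, 0.707]
contact_force: [-0.1, -0.1, 0.0]
opening: 0.296
t 3.8 pos [0.49   0.0045 0.0986] tool shift mm [ 1.7 -1.4 -4.2] spin 0.24 F [-0.1 -0.1  0. ] M [ 0.    0.11 -0.03] open 0.296
```

View pics/scene_a.png

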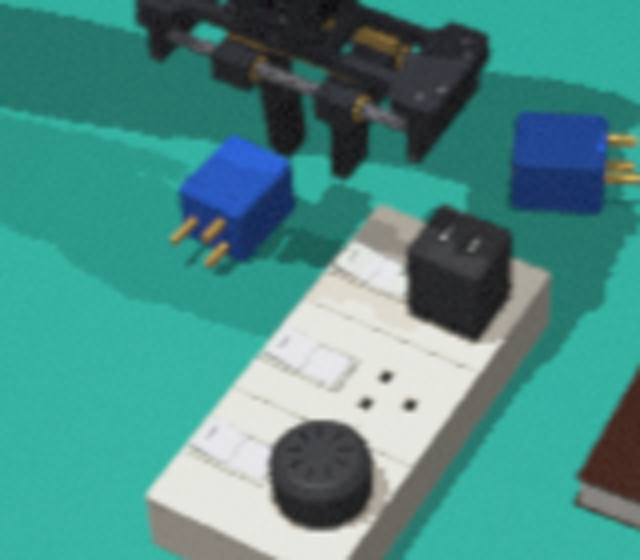

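```bash
python3 -m inch '1 10 -4 0; 1 20 -4 0; 1 28 -4 0; 1 34 -4 0; 1 36 -4 0'
python3 - <<'E'
from to import *
rep(press-.022*bx+.058*up)
E
```

```text
clock: 4.4
tool_pos: [0.4919, -0.0017, 0.063]
eef_rot: [-0.707, 0.016, -0.015, 0.707]
contact_force: [-0.1, -0.2, 0.3]
opening: 0.299
t 4.4 pos [ 0.4919 -0.0017  0.063 ] tool shift mm [-0.5  5.   1.9] spin 0.05 F [-0.1 -0.2  0.3] M [-0.02  0.14 -0.02] open 0.299
```

```bash
python3 -m inch '0 2 1 0; 0 4 1 0; 0 5 1 0; 0 6 1 0;0 6 1 0'; python3 -m inch '0 1 0 0; 0 1 0 0';python3 -m inch '0 1 0 0; 0 1 0 0'; python3 -m inch '0 1 0 0; 0 1 0 0'
```

```text
clock: 4.9
tool_pos: [0.4925, -0.0007, 0.0579]
eef_rot: [-0.707, 0.016, -0.016, 0.707]
contact_force: [-0.4, 0.7, 1.4]
opening: 0.299
clock: 5.1
tool_pos: [0.4925, -0.0007, 0.0569]
eef_rot: [-0.707, 0.016, -0.016, 0.707]
contact_force: [-0.1, -0.5, -0.2]
opening: 0.299
clock: 5.3
tool_pos: [0.4924, -0.0007, 0.0558]
eef_rot: [-0.707, 0.016, -0.016, 0.707]
contact_force: [0.4, -0.9, -0.0]
opening: 0.303
clock: 5.5
tool_pos: [0.4924, -0.0007, 0.0548]
eef_rot: [-0.707, 0.016, -0.016, 0.707]
contact_force: [-0.4, -0.2, -0.6]
opening: 0.301
```

Run:
```python
from to import *
import cv2
for c,b in(("top",(290,215,420,325)),("scene",(220,180,350,300))):
    p=r.snapshot(c);x0,y0,x1,y1=b
    cv2.imwrite(f"pics/{c}_b.png",cv2.resize(p["frame"][y0:y1,x0:x1,::-1],None,fx=5,fy=5,interpolation=cv2.INTER_CUBIC))
```

```text
(no output)
```

View pics/scene_b.png

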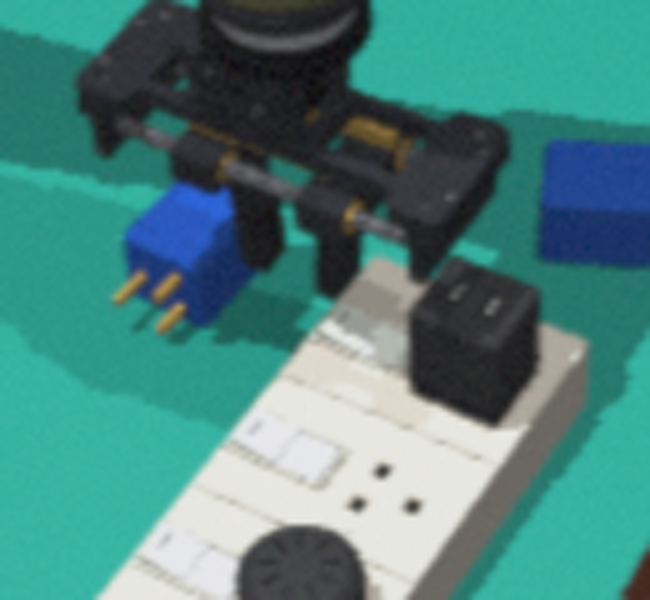

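View pics/top_b.png

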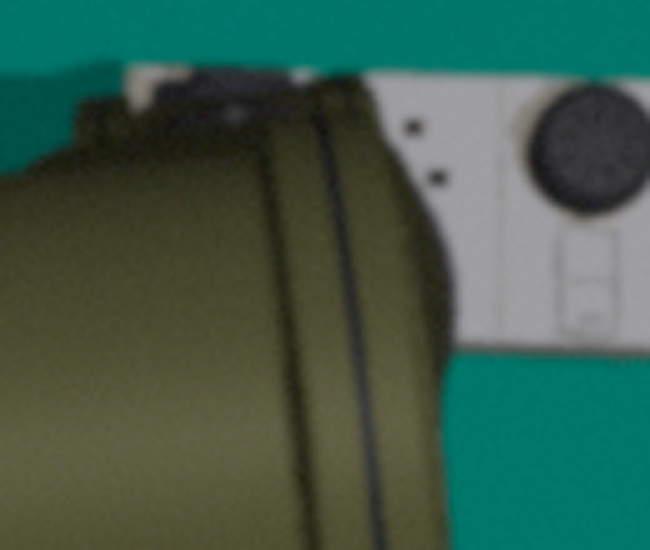

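Run:
```python
from to import *
p=r.snapshot("scene"); s=r.get_state(); T=s["tool_pos"]
f=lambda X:((proj(p,X)-[220,180]+.5)*5).round(0)
tip=T-[0,0,.008]
for d in(-.022,.022):
  print(d,"corners",[f(tip+(d+a)*bx+b*by) for a,b in((.00875,-.009),(-.00875,-.009),(.00875,.009),(-.00875,.009))])
print("press",f(press+.05*up),"rocker front corners",[f(press+a*bx+b*by+.047*up) for a,b in((-.0065,-.011),(-.0065,.011),(.0385,-.011),(.0385,.011))])
print("board edge",[f(press-.011*bx+b*by+.044*up) for b in(.049,0,-.076)])
print(T)
```

```text
-0.022 corners [array([267., 306.]), array([235., 293.]), array([287., 282.]), array([256., 269.])]
0.022 corners [array([347., 340.]), array([315., 326.]), array([367., 315.]), array([335., 302.])]
press [340. 314.] rocker front corners [array([316., 329.]), array([340., 299.]), array([399., 363.]), array([423., 333.])]
board edge [array([372., 249.]), array([320., 314.]), array([235., 422.])]
[ 0.49248811 -0.0007011   0.05488005]
```

Run:
```python
from to import *
p=r.snapshot("scene"); s=r.get_state(); T=s["tool_pos"]
f=lambda X:((proj(p,X)-[220,180]+.5)*5).round(0)
print([f(T+a*.0935*bx+b*.0375*by+.056*up) for a in(1,-1) for b in(1,-1)], [f(T+.056*up)],[f(T)])
# first image
g=lambda X:((proj(p,X)-[200,180]+.5)*4).round(0)
T0=np.array([.49,.0045,.0986])
for d in(-.022,.022): print([g(T0+(d+a)*bx+b*by-.008*up) for a in(-.00875,.00875) for b in(-.009,.009)])
import cv2
x0,y0,x1,y1=255,200,335,270
cv2.imwrite("pics/z.png",cv2.resize(p["frame"][y0:y1,x0:x1,::-1],None,fx=9,fy=8.5,interpolation=cv2.INTER_LANCZOS4))
```

```text
[array([514., 228.]), array([433., 336.]), array([167.,  92.]), array([ 78., 190.])] [array([295., 209.])] [array([300., 293.])]
[array([265., 176.]), array([281., 157.]), array([290., 186.]), array([307., 167.])]
[array([330., 202.]), array([346., 183.]), array([356., 213.]), array([372., 193.])]
```

View pics/z.png

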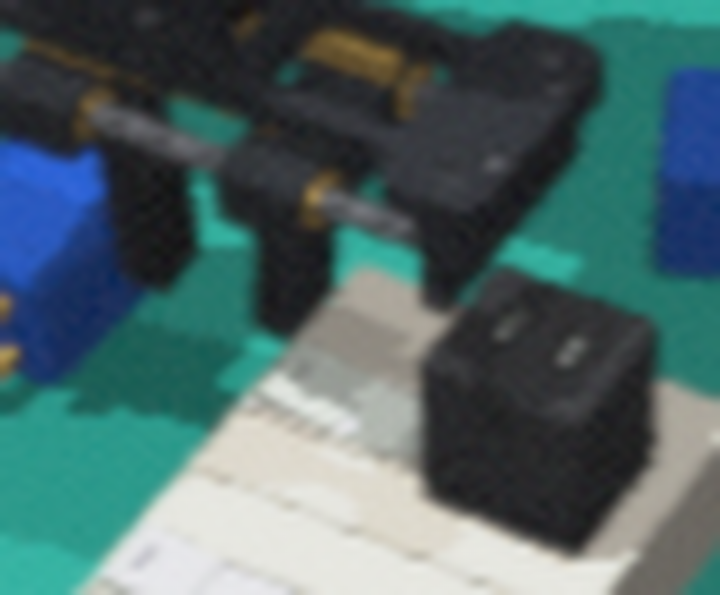

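Run:
```python
from to import *
import cv2
s=r.get_state(); T=s["tool_pos"]
for c,b,k in(("top",(260,205,420,325),5),("scene",(220,150,350,280),4.5)):
    p=r.snapshot(c);x0,y0,x1,y1=b
    cr=cv2.resize(p["frame"][y0:y1,x0:x1,::-1],None,fx=k,fy=k,interpolation=cv2.INTER_CUBIC)
    cr=cv2.convertScaleAbs(cr,alpha=1.6,beta=10)
    g=lambda X:((proj(p,X)-[x0,y0]+.5)*k).astype(int).tolist()
    cv2.polylines(cr,[np.array([g(T+a*.0935*bx+e*.0375*by+.056*up) for a,e in((1,1),(1,-1),(-1,-1),(-1,1))])],True,(0,0,255),1)
    for d in(-.022,.022): cv2.polylines(cr,[np.array([g(T+(d+a*.00875)*bx+e*.009*by-.008*up) for a,e in((1,1),(1,-1),(-1,-1),(-1,1))])],True,(0,255,255),1)
    cv2.imwrite(f"pics/{c}_c.png",cr)
```

```text
(no output)
```

View pics/scene_c.png

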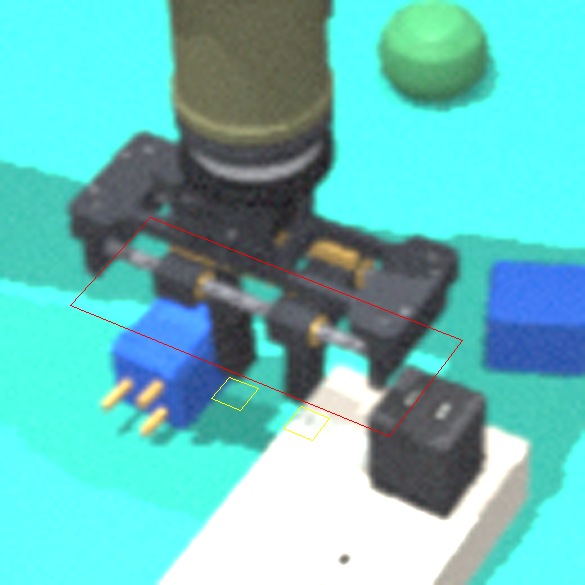

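View pics/top_c.png

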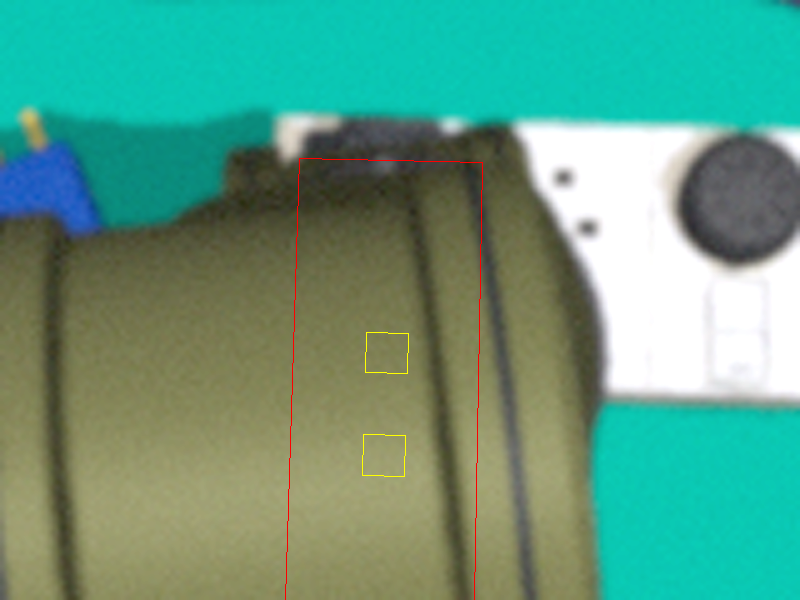

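Run:
```python
from to import *
import cv2
T=np.array([0.19987,0.59148,0.2201]);
x=np.array([.32,.947,0]);z=np.array([-.947,.32,0])
for c,b,k,f in(("scene",(230,0,350,60),6,"scene0"),("top",(0,380,130,480),6,"top0")):
    p=r.snapshot(c);x0,y0,x1,y1=b
    im=cv2.imread(f"pics/{f}.png")
    cr=cv2.resize(im[y0:y1,x0:x1],None,fx=k,fy=k,interpolation=cv2.INTER_CUBIC)
    cr=cv2.convertScaleAbs(cr,alpha=1.6,beta=10)
    g=lambda X:((proj(p,X)-[x0,y0]+.5)*k).astype(int).tolist()
    cv2.polylines(cr,[np.array([g(T+a*.0935*x+e*.0375*z+.056*up) for a,e in((1,1),(1,-1),(-1,-1),(-1,1))])],True,(0,0,255),1)
    for d in(-.0527,.0527): cv2.polylines(cr,[np.array([g(T+(d+a*.00875)*x+e*.009*z-.008*up) for a,e in((1,1),(1,-1),(-1,-1),(-1,1))])],True,(0,255,255),1)
    cv2.imwrite(f"pics/{c}_d.png",cr)
```

```text
(no output)
```

View pics/scene_d.png

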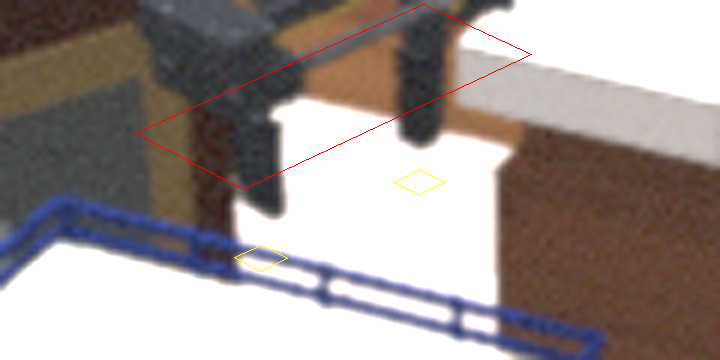

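View pics/top_d.png

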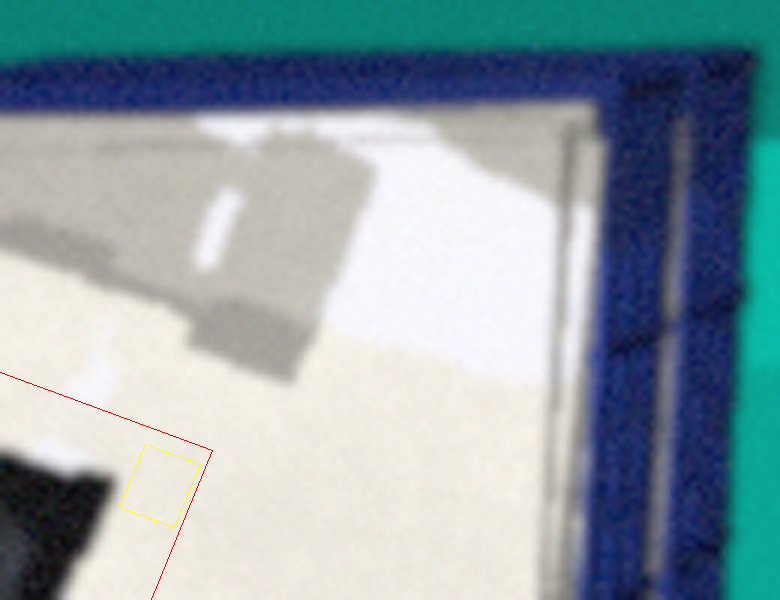

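Run:
```python
from to import *
p=r.snapshot("scene");print(proj(p,[0,0,0]),proj(p,[0,0,.03]), "cam",(-np.array(p["R"]).T@p["t"]).round(3))
p=r.snapshot("top");print(proj(p,[0,0,0]),"cam",(-np.array(p["R"]).T@p["t"]).round(3))
```

```text
[118.8637763  192.15048268] [116.0829214  183.73598182] cam [ 0.982 -0.807  1.061]
[341.33195164 528.63670054] cam [0.381 0.003 1.133]
```

Run:
```python
import cv2
im=cv2.imread("pics/scene0.png")[0:240,40:340]
cv2.imwrite("pics/base.png",cv2.resize(im,None,fx=2.6,fy=2.5,interpolation=cv2.INTER_CUBIC))
```

```text
(no output)
```

View pics/base.png

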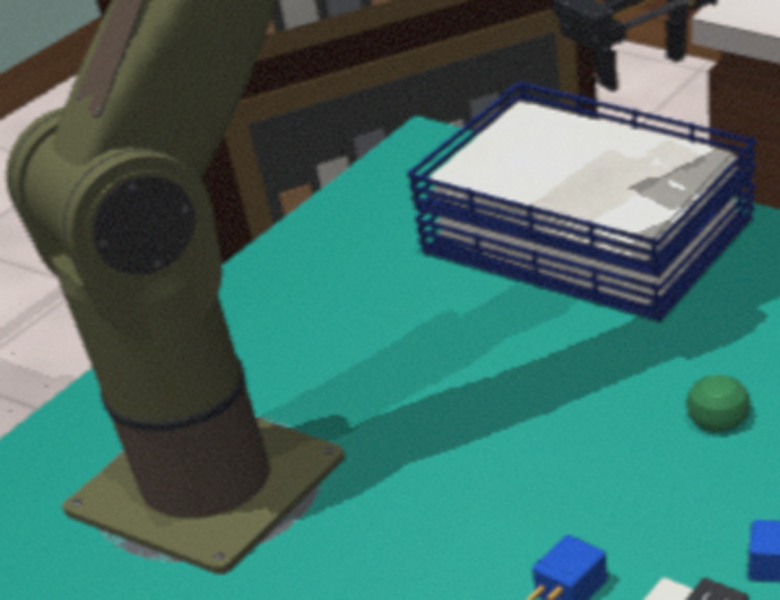

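```bash
python3 -m inch '0 1 0 0; 0 1 0 0';python3 -m inch '0 1 0 0; 0 1 0 0'; python3 -m inch '0 1 0 0; 0 1 0 0'
```

```text
clock: 6.2
tool_pos: [0.4924, -0.0007, 0.0538]
eef_rot: [-0.707, 0.016, -0.016, 0.707]
contact_force: [0.1, 0.4, -1.0]
opening: 0.302
clock: 6.4
tool_pos: [0.4924, -0.0007, 0.0528]
eef_rot: [-0.707, 0.016, -0.016, 0.707]
contact_force: [-0.4, -0.0, -1.1]
opening: 0.302
clock: 6.6
tool_pos: [0.4924, -0.0007, 0.0518]
eef_rot: [-0.707, 0.016, -0.016, 0.707]
contact_force: [-0.2, -0.8, -0.2]
opening: 0.298
```

```bash
python3 -m inch '0 1 0 0; 0 2 0 0; 0 2 0 0';python3 -m inch '0 1 0 0; 0 2 0 0; 0 2 0 0'
python3 - <<'E'
from to import *
import cv2
p=r.snapshot("scene");x0,y0,x1,y1=(250,200,340,270)
cv2.imwrite("pics/scene_e.png",cv2.resize(p["frame"][y0:y1,x0:x1,::-1],None,fx=8,fy=8,interpolation=cv2.INTER_CUBIC))
E
```

```text
clock: 6.9
tool_pos: [0.4924, -0.0007, 0.0498]
eef_rot: [-0.707, 0.016, -0.016, 0.707]
contact_force: [0.1, 0.2, -0.0]
opening: 0.301
clock: 7.2
tool_pos: [0.4924, -0.0007, 0.0478]
eef_rot: [-0.707, 0.016, -0.016, 0.707]
contact_force: [0.3, 0.1, 0.2]
opening: 0.299
```

View pics/scene_e.png

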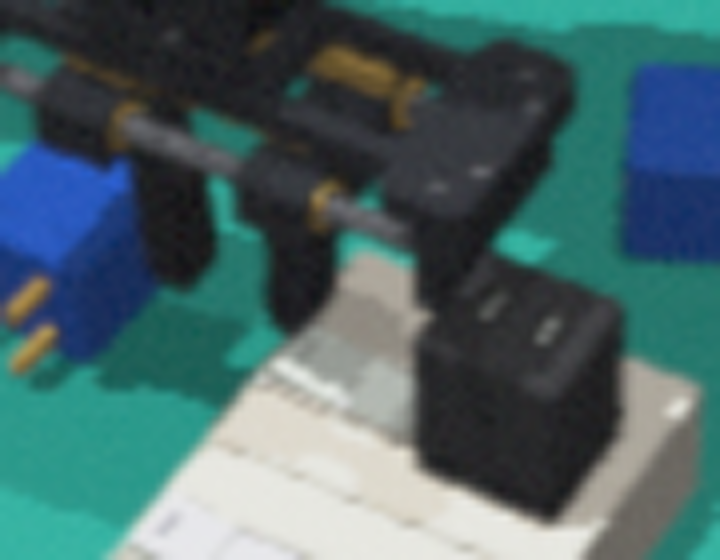

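```bash
python3 -m inch '0 -30 0 0; -5 -60 -20 0; -25 -60 -60 0; -45 -60 -100 0; -55 -50 -130 0; -55 -30 -140 0; -55 -10 -140 0; -55 10 -140 0; -55 20 -140 0; -55 20 -140 0'; python3 -c "
from to import *
rep(np.array([.437,-.14,.02]))
import cv2
p=r.snapshot('scene');x0,y0,x1,y1=(200,220,320,320)
cv2.imwrite('pics/scene_f.png',cv2.resize(p['frame'][y0:y1,x0:x1,::-1],None,fx=6,fy=6,interpolation=cv2.INTER_CUBIC))
s=r.get_state();T=s['tool_pos']
for d in(-.022,.022): print([((proj(p,T+(d+a)*bx+b*by-.008*up)-[x0,y0]+.5)*6).round() for a in(-.00875,.00875) for b in(-.009,.009)])
"
```

```text
clock: 8.25
tool_pos: [0.4307, -0.1378, 0.027]
eef_rot: [-0.707, 0.016, -0.015, 0.707]
contact_force: [0.1, 0.7, 0.1]
opening: 0.299
t 8.25 pos [ 0.4307 -0.1378  0.027 ] tool shift mm [ 6.4  7.  -1.9] spin 0.07 F [0.1 0.7 0.1] M [-0.06  0.05  0.02] open 0.299
[array([ 90., 343.]), array([117., 312.]), array([128., 360.]), array([155., 329.])]
[array([185., 387.]), array([212., 355.]), array([224., 405.]), array([250., 372.])]
```

View pics/scene_f.png

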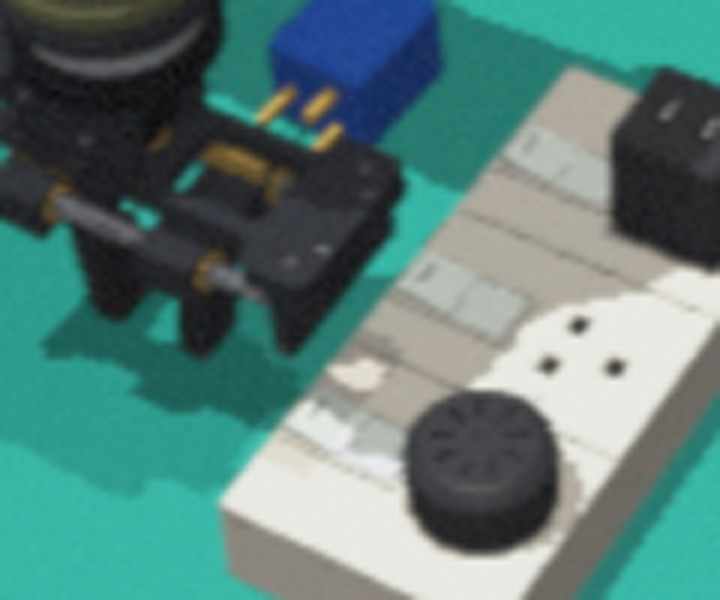

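```bash
python3 -m inch '0 4 0 0; 0 8 0 0; 0 12 0 0; 0 14 0 0; 0 15 0 0'; python3 -m inch '0 1 0 0; 0 2 0 0; 0 2 0 0'; python3 -m inch '0 1 0 0; 0 2 0 0; 0 2 0 0'
```

```text
clock: 8.8
tool_pos: [0.432, -0.1383, 0.0133]
eef_rot: [-0.707, 0.016, -0.015, 0.707]
contact_force: [0.1, -0.9, -0.2]
opening: 0.305
clock: 9.1
tool_pos: [0.432, -0.1383, 0.0114]
eef_rot: [-0.707, 0.016, -0.015, 0.707]
contact_force: [-0.3, -0.4, 0.0]
opening: 0.301
clock: 9.4
tool_pos: [0.4319, -0.1383, 0.0095]
eef_rot: [-0.707, 0.016, -0.015, 0.707]
contact_force: [-0.2, 0.6, 0.2]
opening: 0.3
```

```bash
python3 -m inch '0 1 0 0; 0 2 0 0; 0 2 0 0'; python3 -m inch '0 1 0 0; 0 2 0 0; 0 2 0 0';  python3 -m inch '0 1 0 0; 0 2 0 0; 0 2 0 0'; python3 -c "
from to import *
rep(np.array([.437,-.14,.02]))
import cv2
p=r.snapshot('scene');x0,y0,x1,y1=(200,220,320,320)
cv2.imwrite('pics/scene_g.png',cv2.resize(p['frame'][y0:y1,x0:x1,::-1],None,fx=6,fy=6,interpolation=cv2.INTER_CUBIC))
"
```

```text
clock: 9.7
tool_pos: [0.4319, -0.1383, 0.0075]
eef_rot: [-0.707, 0.016, -0.015, 0.707]
contact_force: [-0.5, 0.4, -0.6]
opening: 0.306
clock: 10.0
tool_pos: [0.4319, -0.1383, 0.0055]
eef_rot: [-0.707, 0.016, -0.015, 0.707]
contact_force: [-0.2, 0.2, -0.2]
opening: 0.302
clock: 10.3
tool_pos: [0.4319, -0.1383, 0.0035]
eef_rot: [-0.707, 0.016, -0.015, 0.707]
contact_force: [0.3, -0.5, -0.5]
opening: 0.301
t 10.3 pos [ 0.4319 -0.1383  0.0035] tool shift mm [  5.2 -16.5  -1.5] spin 0.07 F [ 0.3 -0.5 -0.5] M [-0.04  0.01  0.  ] open 0.301
```

View pics/scene_g.png

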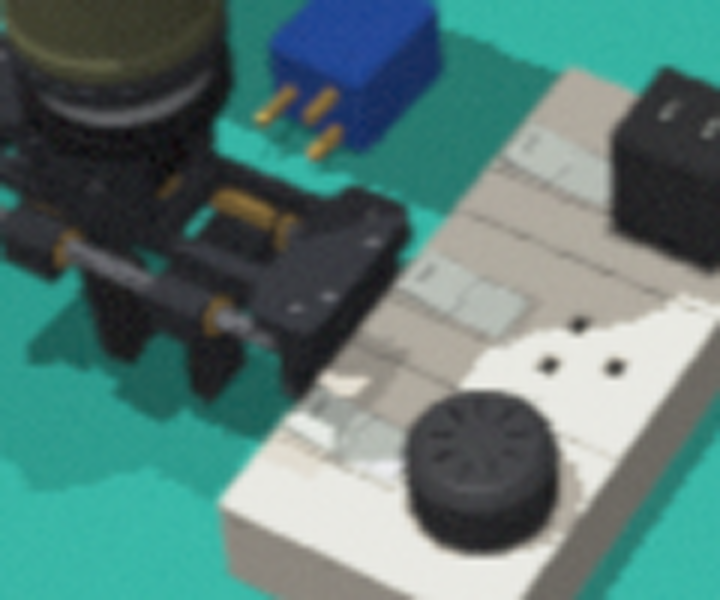

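```bash
python3 -m inch '0 3 0 0; 0 6 0 0; 0 9 0 0; 0 11 0 0; 0 11 0 0'; for i in 1 2 3 ; do :; done; python3 -m inch '0 2 0 0; 0 2 0 0'; python3 -m inch '0 2 0 0; 0 2 0 0'; python3 -m inch '0 2 0 0; 0 2 0 0'
```

```text
clock: 10.85
tool_pos: [0.4318, -0.1383, -0.0076]
eef_rot: [-0.707, 0.016, -0.015, 0.707]
contact_force: [0.1, -0.7, -0.3]
opening: 0.297
clock: 11.05
tool_pos: [0.4318, -0.1384, -0.0096]
eef_rot: [-0.707, 0.016, -0.015, 0.707]
contact_force: [0.2, -0.7, -0.3]
opening: 0.297
clock: 11.25
tool_pos: [0.4318, -0.1383, -0.0117]
eef_rot: [-0.707, 0.016, -0.015, 0.707]
contact_force: [0.3, -0.3, 0.4]
opening: 0.298
clock: 11.45
tool_pos: [0.4318, -0.1384, -0.0137]
eef_rot: [-0.707, 0.016, -0.015, 0.707]
contact_force: [-0.3, 0.0, 0.7]
opening: 0.301
```

```bash
python3 -m inch '0 2 0 0; 0 2 0 0'; python3 -m inch '0 1 0 0; 0 1 0 0'; python3 -m inch '0 1 0 0; 0 1 0 0'; python3 -m inch '0 1 0 0; 0 1 0 0'; python3 -c "
from to import *
rep(np.array([.437,-.14,.02]))
import cv2
p=r.snapshot('scene');x0,y0,x1,y1=(200,220,320,320)
cv2.imwrite('pics/scene_i.png',cv2.resize(p['frame'][y0:y1,x0:x1,::-1],None,fx=6,fy=6,interpolation=cv2.INTER_CUBIC))
"
```

```text
clock: 11.65
tool_pos: [0.4318, -0.1383, -0.0157]
eef_rot: [-0.707, 0.016, -0.015, 0.707]
contact_force: [-0.1, -0.0, -1.1]
opening: 0.303
clock: 11.85
tool_pos: [0.4319, -0.1383, -0.0166]
eef_rot: [-0.707, 0.016, -0.015, 0.707]
contact_force: [-0.4, 0.1, -0.5]
opening: 0.299
clock: 12.05
tool_pos: [0.4319, -0.1383, -0.0173]
eef_rot: [-0.707, 0.016, -0.015, 0.707]
contact_force: [-0.3, 0.0, 3.4]
opening: 0.302
clock: 12.25
tool_pos: [0.4319, -0.1383, -0.0174]
eef_rot: [-0.707, 0.016, -0.016, 0.707]
contact_force: [-1.5, 0.2, 14.9]
opening: 0.297
t 12.25 pos [ 0.4319 -0.1383 -0.0174] tool shift mm [  5.1 -37.4  -1.5] spin 0.05 F [-1.5  0.2 14.9] M [ 0.03  0.29 -0.02] open 0.297
```

View pics/scene_i.png

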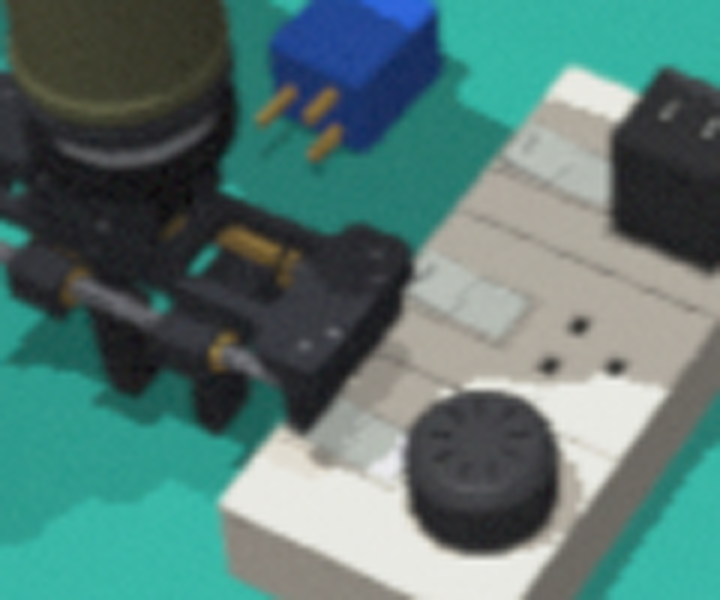

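```bash
python3 -m inch '0 -2 0 0; 0 -6 0 0'
python3 - <<'E'
from to import *
p=r.snapshot("scene")
T=np.array([.4319,-.1383,0])
for d in(-.022,.022): print([((proj(p,T+(d+a)*bx+b*by)-[200,220]+.5)*6).round() for a in(-.00875,.00875) for b in(-.009,.009)])
for u in((130,395),(218,432)): print(atz(p,(u[1]/6+220-.5,u[0]/6+200-.5),0))
E
```

```text
clock: 12.5
tool_pos: [0.4318, -0.1383, -0.0125]
eef_rot: [-0.707, 0.016, -0.015, 0.707]
contact_force: [0.3, -0.3, 0.2]
opening: 0.302
[array([ 98., 377.]), array([125., 345.]), array([135., 394.]), array([162., 362.])]
[array([192., 421.]), array([219., 388.]), array([230., 438.]), array([256., 406.])]
[ 0.41675299 -0.14783614  0.        ]
[ 0.45651781 -0.14818165  0.        ]
```

```bash
python3 -m inch '0 -40 0 0; 0 -75 0 0; 10 -82 35 0; 30 -82 75 0; 45 -82 110 0; 53 -78 135 0; 53 -65 141 0; 53 -55 141 0; 53 -52 141 0; 53 -52 141 0'; python3 -c "
from to import *
rep(press-.022*bx+.033*up)"
```

```text
clock: 13.55
tool_pos: [0.4903, -0.0012, 0.0388]
eef_rot: [0.707, -0.017, 0.015, -0.707]
contact_force: [-0.3, 0.3, -0.6]
opening: 0.297
t 13.55 pos [ 0.4903 -0.0012  0.0388] tool shift mm [1.1 5.8 1.5] spin -0.02 F [-0.3  0.3 -0.6] M [-0.09  0.03 -0.02] open 0.297
```

```bash
python3 -m inch '1 2 1 0; 1 4 1 0; 1 5 1 0; 1 5 1 0'; python3 -m inch '0 1 0 0; 0 1 0 0'; python3 -m inch '0 1 0 0; 0 1 0 0'; python3 -m inch '0 1 0 0; 0 1 0 0'
```

```text
clock: 13.95
tool_pos: [0.4922, 0.0009, 0.0345]
eef_rot: [-0.707, 0.016, -0.016, 0.707]
contact_force: [0.7, -0.8, 1.3]
opening: 0.3
clock: 14.15
tool_pos: [0.4923, 0.001, 0.0336]
eef_rot: [-0.707, 0.016, -0.015, 0.707]
contact_force: [-0.1, 0.3, 1.1]
opening: 0.303
clock: 14.35
tool_pos: [0.4921, 0.0011, 0.0325]
eef_rot: [-0.707, 0.016, -0.015, 0.707]
contact_force: [-0.9, -0.8, 1.1]
opening: 0.295
clock: 14.55
tool_pos: [0.4919, 0.001, 0.0314]
eef_rot: [-0.707, 0.016, -0.015, 0.707]
contact_force: [-1.1, 0.9, 2.0]
opening: 0.303
```

```bash
python3 -m inch '0 1 0 0; 0 1 0 0'; python3 -m inch '0 1 0 0; 0 1 0 0'; python3 -m inch '0 0.7 0 0; 0 0.7 0 0';python3 -c "
from to import *
rep(press-.022*bx+.033*up)"
```

```text
clock: 14.75
tool_pos: [0.4918, 0.0011, 0.0303]
eef_rot: [-0.707, 0.016, -0.015, 0.707]
contact_force: [-1.4, -0.5, 1.1]
opening: 0.299
clock: 14.95
tool_pos: [0.4921, 0.0012, 0.0293]
eef_rot: [-0.707, 0.016, -0.015, 0.707]
contact_force: [0.0, 0.2, 0.2]
opening: 0.3
clock: 15.15
tool_pos: [0.4924, 0.0012, 0.0291]
eef_rot: [-0.707, 0.016, -0.016, 0.707]
contact_force: [-2.7, 1.0, 6.4]
opening: 0.302
t 15.15 pos [0.4924 0.0012 0.0291] tool shift mm [-0.9 -3.9 -1. ] spin 0.06 F [-2.7  1.   6.4] M [-0.14  0.36  0.03] open 0.302
```

```bash
python3 -m inch '0 0.7 0 0; 0 0.7 0 0; 0 -10 0 0; 0 -45 0 0; 0 -80 0 0; 0 -85 0 0; -30 -85 30 0; -60 -85 60 0; -60 -85 60 0'
python3 - <<'E'
from to import *
import cv2
rep(ch+.099*up)
p=r.snapshot("scene");x0,y0,x1,y1=(230,210,340,320)
cv2.imwrite("pics/scene_j.png",cv2.resize(p["frame"][y0:y1,x0:x1,::-1],None,fx=5.4,fy=5.4,interpolation=cv2.INTER_CUBIC))
E
```

```text
clock: 16.05
tool_pos: [0.4318, 0.0685, 0.1142]
eef_rot: [-0.706, 0.013, -0.011, 0.708]
contact_force: [-0.4, 0.7, 1.2]
opening: 0.302
t 16.05 pos [0.4318 0.0685 0.1142] tool shift mm [155.   14.5 -67.2] spin 0.62 F [-0.4  0.7  1.2] M [-0.12  0.05 -0.04] open 0.302
```

View pics/scene_j.png

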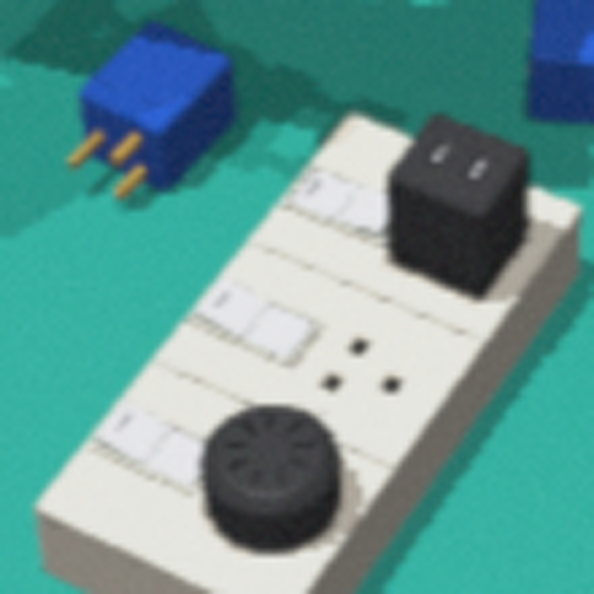

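Run:
```python
import cv2,numpy as np
from to import *
p=r.snapshot("scene")["frame"][:,:,::-1]; q=cv2.imread("pics/scene0.png")
t=r.snapshot("top")["frame"][:,:,::-1]; u=cv2.imread("pics/top0.png")
f=lambda im,x,y,w,h,k:cv2.resize(im[y:y+h,x:x+w],None,fx=k,fy=k,interpolation=cv2.INTER_CUBIC)
a=np.hstack([f(q,276,234,30,24,12),f(p,276,234,30,24,12)])
b=np.hstack([f(q,240,276,30,24,12),f(p,240,276,30,24,12)])
cv2.imwrite("pics/cmp.png",np.vstack([a,b]))
c=np.hstack([f(u,320,250,100,40,4),f(t,320,250,100,40,4)]);cv2.imwrite("pics/cmpt.png",c)
```

```text
(no output)
```

View pics/cmp.png

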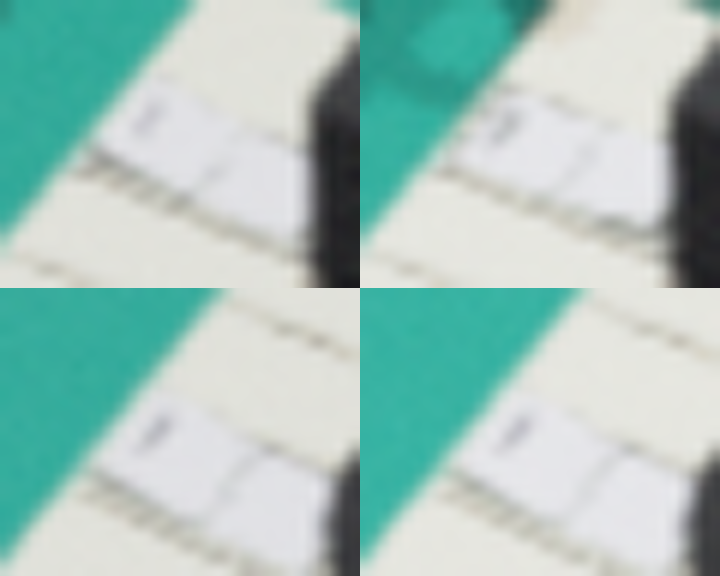

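View pics/cmpt.png

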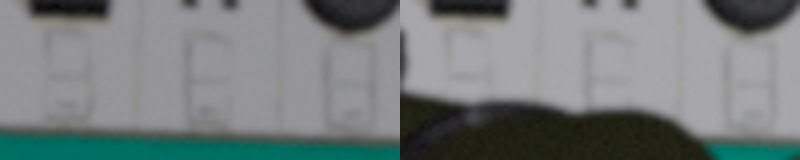

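```bash
python3 -m inch '30 0 -15 0; 70 0 -35 0.6; 110 4 -52 0.6; 140 8 -64 0.6; 153 12 -67 0.6; 155 14 -67 0.6; 155 14 -67 0.6' 0.6 40; python3 -c "
from to import *
rep(ch+.049*up)"
```

```text
clock: 16.9
tool_pos: [0.5864, -0.0111, 0.0988]
eef_rot: [-0.707, 0.021, -0.019, 0.707]
contact_force: [-0.6, 0.7, 0.1]
opening: 0.8
t 16.9 pos [ 0.5864 -0.0111  0.0988] tool shift mm [-2.3 49.8  7. ] spin -0.66 F [-0.6  0.7  0.1] M [-0.09  0.1  -0.01] open 0.8
```

```bash
python3 -m inch '0 0 3 0; 0 8 3 0; 0 20 3 0'; python3 -c "
from to import *
rep(ch+.049*up)
import cv2
p=r.snapshot('scene');x0,y0,x1,y1=(260,190,360,290)
cv2.imwrite('pics/scene_k.png',cv2.resize(p['frame'][y0:y1,x0:x1,::-1],None,fx=6,fy=6,interpolation=cv2.INTER_CUBIC))
"
```

```text
clock: 17.2
tool_pos: [0.5871, -0.0065, 0.0798]
eef_rot: [-0.707, 0.019, -0.019, 0.707]
contact_force: [-0.8, 0.0, -0.1]
opening: 0.798
t 17.2 pos [ 0.5871 -0.0065  0.0798] tool shift mm [-2.8 30.8  2.4] spin -0.48 F [-0.8  0.  -0.1] M [-0.13  0.04  0.  ] open 0.798
```

View pics/scene_k.png

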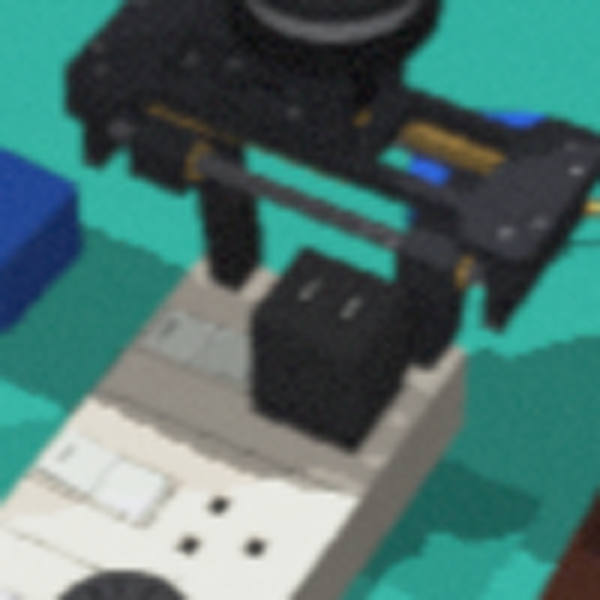

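```bash
python3 -m inch '-1 8 2 0.3; -2 18 2 0.5; -2.5 27 2.4 0.5; -2.5 31 2.4 0.5; -2.5 31 2.4 0.5';  python3 -m inch '0 0 0 0; 0 0 0 0; 0 0 0 0; 0 0 0 0' 0.0 12; python3 -c "
from to import *
rep(ch+.049*up)"
```

```text
clock: 17.75
tool_pos: [0.5842, -0.0047, 0.0478]
eef_rot: [-0.707, 0.023, -0.022, 0.707]
contact_force: [0.5, 0.4, -0.4]
opening: 0.802
clock: 18.15
tool_pos: [0.5848, -0.0046, 0.049]
eef_rot: [-0.707, 0.023, -0.022, 0.707]
contact_force: [-0.7, 0.0, 2.1]
opening: 0.545
t 18.15 pos [ 0.5848 -0.0046  0.049 ] tool shift mm [-0.4  0.   0.6] spin -1.05 F [-0.7  0.   2.1] M [-0.06  0.21  0.07] open 0.545
```

```bash
python3 -m inch '0 0 0 -0.5; 0 0 0 -1; 0 0 0 -1' 0.0 40;  python3 -m inch '0 0 1.5 0; 0 -0.3 3 0; 0 -0.6 4.5 0; 0 -1 4.5 0'; python3 -c "
from to import *
rep(ch+.049*up)
import cv2
p=r.snapshot('scene');x0,y0,x1,y1=(260,190,360,290)
cv2.imwrite('pics/scene_l.png',cv2.resize(p['frame'][y0:y1,x0:x1,::-1],None,fx=6,fy=6,interpolation=cv2.INTER_CUBIC))
"
```

```text
clock: 18.45
tool_pos: [0.5848, -0.0046, 0.049]
eef_rot: [-0.707, 0.017, -0.017, 0.707]
contact_force: [-1.8, 0.5, 5.6]
opening: 0.539
clock: 18.85
tool_pos: [0.5847, -0.0045, 0.0491]
eef_rot: [0.709, -0.018, 0.017, -0.705]
contact_force: [1.0, -5.9, -1.9]
opening: 0.542
t 18.85 pos [ 0.5847 -0.0045  0.0491] tool shift mm [-0.4  0.1  0.5] spin -0.24 F [ 1.  -5.9 -1.9] M [-1.2  -0.28 -0.51] open 0.542
```

View pics/scene_l.png

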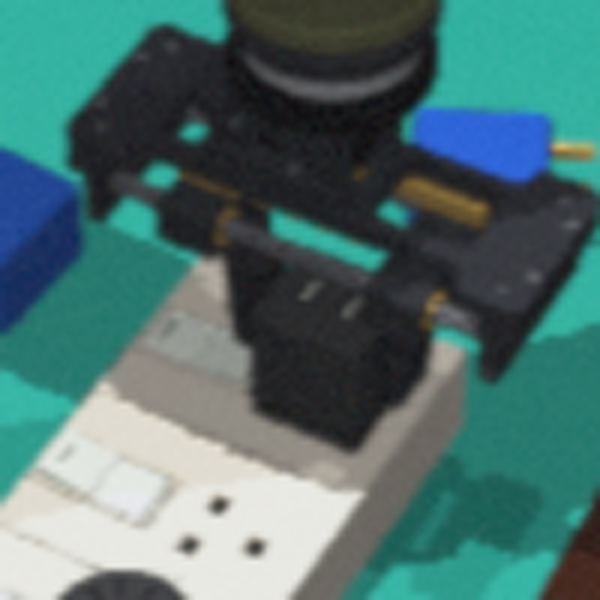

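```bash
python3 -m inch '0 0 1 0; 0 0 2 0; 0 0 3 0; 0 0 3 0'; python3 -m inch '0 0 1 0; 0 0 2 0; 0 0 3 0; 0 0 3 0';python3 -c "
from to import *
rep(ch+.049*up)"
```

```text
clock: 19.3
tool_pos: [0.5847, -0.0045, 0.0491]
eef_rot: [0.71, -0.019, 0.017, -0.703]
contact_force: [-0.5, -10.3, 2.9]
opening: 0.54
clock: 19.7
tool_pos: [0.5847, -0.0045, 0.0491]
eef_rot: [0.712, -0.02, 0.017, -0.702]
contact_force: [0.3, -14.6, 5.7]
opening: 0.545
t 19.7 pos [ 0.5847 -0.0045  0.0491] tool shift mm [-0.3  0.1  0.5] spin -0.4 F [  0.3 -14.6   5.7] M [-3.05 -0.09 -0.23] open 0.545
```

```bash
python3 -m inch '0 -0.5 1 0; 0 -1 2 0; 0 -1.5 3 0; 0 -2 4 0'; python3 -m inch '0 -0.5 1 0; 0 -1 2 0; 0 -1 3 0; 0 -1 4 0';python3 -c "
from to import *
s,M=rep(ch+.049*up);print(M.round(3))
import cv2
p=r.snapshot('scene');x0,y0,x1,y1=(260,190,360,290)
cv2.imwrite('pics/scene_m.png',cv2.resize(p['frame'][y0:y1,x0:x1,::-1],None,fx=6,fy=6,interpolation=cv2.INTER_CUBIC))
"
```

```text
clock: 20.1
tool_pos: [0.5846, -0.0038, 0.0494]
eef_rot: [0.713, -0.021, 0.017, -0.7]
contact_force: [3.6, -20.5, -9.1]
opening: 0.542
clock: 20.5
tool_pos: [0.5845, -0.0031, 0.0497]
eef_rot: [0.715, -0.022, 0.017, -0.698]
contact_force: [3.4, -22.6, -8.1]
opening: 0.546
t 20.5 pos [ 0.5845 -0.0031  0.0497] tool shift mm [-0.1  0.7 -0.9] spin -0.59 F [  3.4 -22.6  -8.1] M [-5.08 -1.   -0.14] open 0.546
[[ 0.998 -0.007  0.056]
 [-0.056 -0.023  0.998]
 [-0.006 -1.    -0.024]]
```

View pics/scene_m.png

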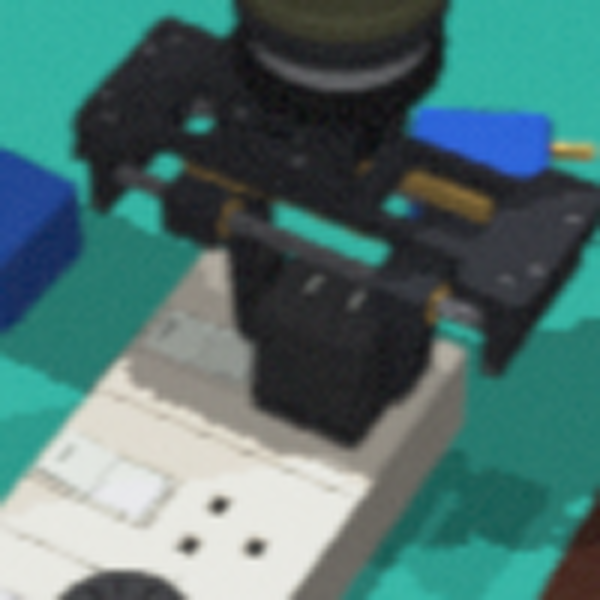

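```bash
python3 -m inch '0 -0.3 2 0; 0 -0.6 4 0; 0 -1 6 0; 0 -1 8 0; 0 -1 8 0';python3 -c "
from to import *
s,M=rep(ch+.049*up);print(M[:,1].round(3))
import cv2
p=r.snapshot('scene');x0,y0,x1,y1=(260,190,360,290)
cv2.imwrite('pics/scene_n.png',cv2.resize(p['frame'][y0:y1,x0:x1,::-1],None,fx=6,fy=6,interpolation=cv2.INTER_CUBIC))
"
```

```text
clock: 21.05
tool_pos: [0.5842, -0.0004, 0.0504]
eef_rot: [0.718, -0.024, 0.018, -0.695]
contact_force: [3.8, -29.5, -7.5]
opening: 0.543
t 21.05 pos [ 5.842e-01 -4.000e-04  5.040e-02] tool shift mm [ 0.4  1.5 -3.5] spin -0.71 F [  3.8 -29.5  -7.5] M [-6.64 -0.97  0.12] open 0.543
[-0.009 -0.032 -0.999]
```

View pics/scene_n.png

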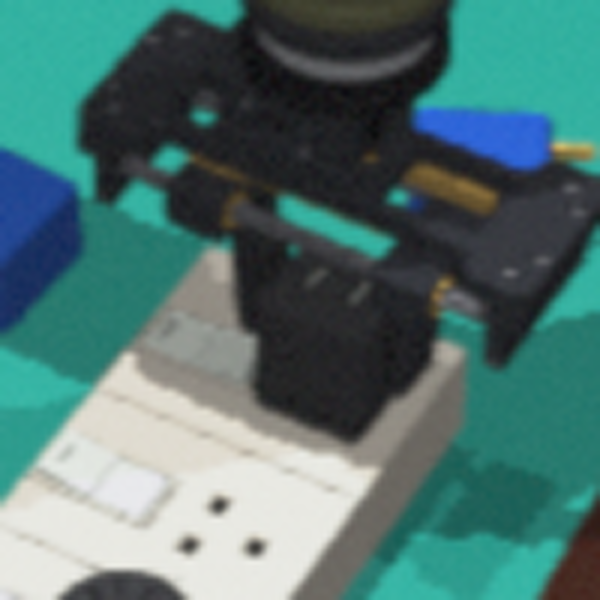

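```bash
cat > m.py <<'E'
from to import *
def tl():
    s=r.get_state(); M=Ro.from_quat(s["eef_rot"]).as_matrix(); d=-M[:,1]
    pad=s["tool_pos"]+.036*d
    lat=(pad-ch)@by*1000
    print("t",round(s["clock"],2),"padlat",lat.round(1),"padz(true)",((pad[2])*1000).round(1),"toolz",(s["tool_pos"][2]*1000).round(1),"tooltilt",np.degrees(np.arcsin(d@by)).round(2),"est chg tilt",np.degrees(np.arctan2(lat,pad[2]*1000-44)).round(1),"F",s["contact_force"].round(1),"M",s["moment"].round(1),"op",round(s["opening"],3))
tl()
E
python3 -m inch '0 -0.3 -8 0; 0 -0.6 -16 0; 0 -1 -23 0; 0 -1 -29 0; 0 -1.5 -34 0; 0 -1.5 -37 0; 0 -1.5 -37 0'; python3 m.py
```

```text
clock: 21.8
tool_pos: [0.5838, -0.0071, 0.0525]
eef_rot: [-0.702, 0.015, -0.014, 0.712]
contact_force: [3.5, 11.8, -24.1]
opening: 0.541
t 21.8 padlat -3.6 padz(true) 88.5 toolz 52.5 tooltilt -0.79 est chg tilt -4.7 F [  3.5  11.8 -24.1] M [ 2.7 -0.9 -0.2] op 0.541
```

```bash
python3 -m inch '0 0 -3 0; 0 0 -5 0; 0 0 -5 0'; python3 m.py; python3 -m inch '0 -0.3 7 0; 0 -0.6 14 0; 0 -0.9 21 0; 0 -1.2 28 0; 0 -1.5 34 0; 0 -1.5 37 0; 0 -1.5 37 0'; python3 m.py
```

```text
clock: 22.1
tool_pos: [0.5838, -0.0102, 0.053]
eef_rot: [-0.701, 0.014, -0.014, 0.713]
contact_force: [3.1, 14.3, -21.7]
opening: 0.543
t 22.1 padlat -6.8 padz(true) 89.0 toolz 53.0 tooltilt -0.92 est chg tilt -8.6 F [  3.1  14.3 -21.7] M [ 3.2 -0.8 -0.1] op 0.543
clock: 22.8
tool_pos: [0.5841, 0.002, 0.0544]
eef_rot: [0.715, -0.022, 0.017, -0.699]
contact_force: [3.3, -19.8, -12.0]
opening: 0.541
t 22.8 padlat 6.7 padz(true) 90.4 toolz 54.4 tooltilt 1.26 est chg tilt 8.3 F [  3.3 -19.8 -12. ] M [-4.4 -0.8  0.1] op 0.541
```

```bash
python3 -m inch '0 -0.3 -7 0; 0 -0.6 -14 0; 0 -0.9 -21 0; 0 -1.2 -28 0; 0 -1.5 -34 0; 0 -2 -34 0'; python3 m.py;python3 -c "
from to import *
import cv2
p=r.snapshot('scene');x0,y0,x1,y1=(260,190,360,290)
cv2.imwrite('pics/scene_o.png',cv2.resize(p['frame'][y0:y1,x0:x1,::-1],None,fx=6,fy=6,interpolation=cv2.INTER_CUBIC))
"
```

```text
clock: 23.4
tool_pos: [0.5837, -0.0097, 0.0572]
eef_rot: [-0.702, 0.015, -0.014, 0.711]
contact_force: [2.8, 10.4, -29.0]
opening: 0.54
t 23.4 padlat -6.2 padz(true) 93.2 toolz 57.2 tooltilt -0.72 est chg tilt -7.2 F [  2.8  10.4 -29. ] M [ 2.5 -1.1 -0.1] op 0.54
```

View pics/scene_o.png

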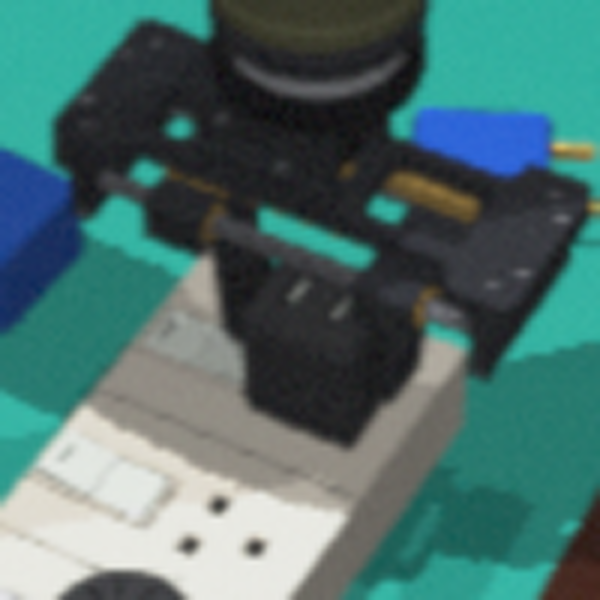

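```bash
python3 -m inch '0 0 7 0; 0 0 14 0; 0 -0.3 21 0; 0 -0.6 28 0; 0 -1 33 0; 0 -1 33 0'; python3 m.py;python3 -m inch '0 0 -7 0; 0 0 -14 0; 0 -0.3 -20 0; 0 -0.6 -26 0; 0 -1 -32 0; 0 -1 -32 0'; python3 m.py
```

```text
clock: 24.05
tool_pos: [0.5842, 0.0036, 0.0582]
eef_rot: [0.713, -0.021, 0.016, -0.7]
contact_force: [2.8, -16.8, -13.1]
opening: 0.54
t 24.05 padlat 8.2 padz(true) 94.2 toolz 58.2 tooltilt 1.08 est chg tilt 9.3 F [  2.8 -16.8 -13.1] M [-3.8 -0.6  0.1] op 0.54
clock: 24.65
tool_pos: [0.5842, -0.0083, 0.0608]
eef_rot: [-0.703, 0.015, -0.015, 0.711]
contact_force: [1.7, 10.1, -18.9]
opening: 0.546
t 24.65 padlat -4.8 padz(true) 96.7 toolz 60.8 tooltilt -0.71 est chg tilt -5.2 F [  1.7  10.1 -18.9] M [ 2.3 -0.4 -0.1] op 0.546
```

```bash
python3 -m inch '0 0 7 0; 0 0 14 0; 0 0 20 0; 0 -0.4 25 0; 0 -0.8 27 0; 0 -0.8 27 0'; python3 m.py;python3 -c "
from to import *
import cv2
p=r.snapshot('scene');x0,y0,x1,y1=(260,190,360,290)
cv2.imwrite('pics/scene_p.png',cv2.convertScaleAbs(cv2.resize(p['frame'][y0:y1,x0:x1,::-1],None,fx=6,fy=6,interpolation=cv2.INTER_CUBIC),alpha=1.7))
"
```

```text
clock: 25.25
tool_pos: [0.5845, 0.0017, 0.061]
eef_rot: [0.712, -0.02, 0.017, -0.702]
contact_force: [0.7, -12.4, -10.0]
opening: 0.537
t 25.25 padlat 6.2 padz(true) 97.0 toolz 61.0 tooltilt 0.82 est chg tilt 6.7 F [  0.7 -12.4 -10. ] M [-3.  -0.4  0. ] op 0.537
```

View pics/scene_p.png

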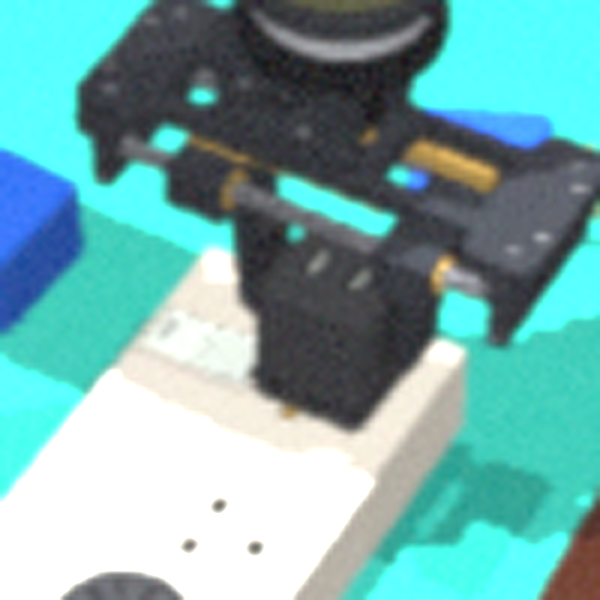

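```bash
python3 -m inch '0 0 -7 0; 0 0 -14 0; 0 -0.4 -20 0; 0 -0.8 -26 0; 0 -1.2 -28 0; 0 -1.2 -28 0'; python3 m.py;python3 -m inch '0 0 7 0; 0 0 14 0; 0 -0.4 20 0; 0 -0.8 25 0; 0 -1.2 27 0; 0 -1.2 27 0'; python3 m.py
```

```text
clock: 25.9
tool_pos: [0.5843, -0.0089, 0.0627]
eef_rot: [-0.702, 0.015, -0.015, 0.712]
contact_force: [1.8, 11.2, -18.3]
opening: 0.541
t 25.9 padlat -5.4 padz(true) 98.7 toolz 62.7 tooltilt -0.74 est chg tilt -5.6 F [  1.8  11.2 -18.3] M [ 2.6 -0.4 -0.2] op 0.541
clock: 26.5
tool_pos: [0.5845, 0.0012, 0.0633]
eef_rot: [0.712, -0.02, 0.017, -0.702]
contact_force: [1.1, -11.9, -12.0]
opening: 0.54
t 26.5 padlat 5.6 padz(true) 99.3 toolz 63.3 tooltilt 0.77 est chg tilt 5.8 F [  1.1 -11.9 -12. ] M [-2.9 -0.3  0. ] op 0.54
```

```bash
python3 -m inch '0 0 -7 0; 0 0 -14 0; 0 -0.4 -20 0; 0 -0.8 -25 0; 0 -1.2 -27 0; 0 -1.2 -27 0'; python3 m.py
```

```text
clock: 27.1
tool_pos: [0.5842, -0.0093, 0.0649]
eef_rot: [-0.703, 0.015, -0.015, 0.711]
contact_force: [1.6, 10.0, -20.5]
opening: 0.54
t 27.1 padlat -5.7 padz(true) 100.9 toolz 64.9 tooltilt -0.72 est chg tilt -5.8 F [  1.6  10.  -20.5] M [ 2.4 -0.3 -0.1] op 0.54
```

```bash
python3 -m inch '0 0 7 0; 0 -0.4 14 0; 0 -0.8 20 0; 0 -1.2 25 0; 0 -1.6 28 0; 0 -1.6 28 0'; python3 m.py;python3 -m inch '0 0 -7 0; 0 -0.4 -14 0; 0 -0.8 -20 0; 0 -1.2 -25 0; 0 -1.6 -28 0; 0 -1.6 -28 0'; python3 m.py;python3 -c "
from to import *
import cv2
p=r.snapshot('scene');x0,y0,x1,y1=(260,190,360,290)
cv2.imwrite('pics/scene_q.png',cv2.convertScaleAbs(cv2.resize(p['frame'][y0:y1,x0:x1,::-1],None,fx=6,fy=6,interpolation=cv2.INTER_CUBIC),alpha=1.7))
"
```

```text
clock: 27.7
tool_pos: [0.5844, 0.0025, 0.0658]
eef_rot: [0.711, -0.02, 0.016, -0.702]
contact_force: [1.6, -11.1, -15.3]
opening: 0.539
t 27.7 padlat 7.0 padz(true) 101.8 toolz 65.8 tooltilt 0.73 est chg tilt 6.9 F [  1.6 -11.1 -15.3] M [-2.7 -0.3  0.1] op 0.539
clock: 28.3
tool_pos: [0.5841, -0.0102, 0.0682]
eef_rot: [-0.703, 0.015, -0.015, 0.711]
contact_force: [1.7, 10.4, -21.6]
opening: 0.538
t 28.3 padlat -6.6 padz(true) 104.2 toolz 68.2 tooltilt -0.64 est chg tilt -6.3 F [  1.7  10.4 -21.6] M [ 2.2 -0.3 -0.1] op 0.538
```

View pics/scene_q.png

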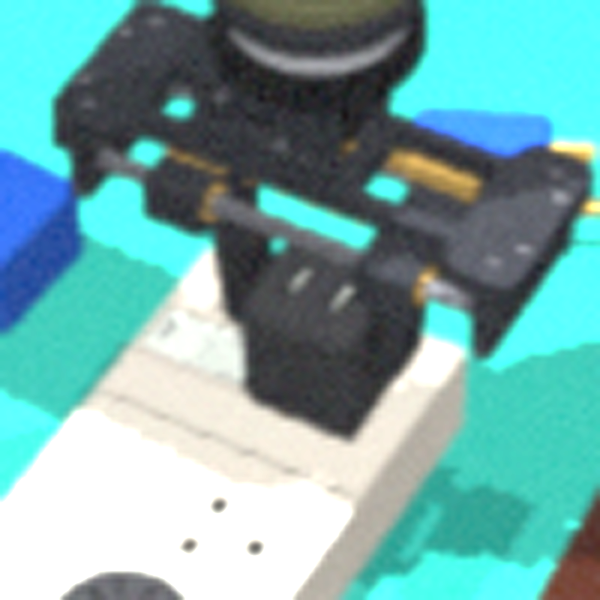

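```bash
python3 -m inch '0 0 7 0; 0 0 14 0; 0 0 20 0; 0 -0.4 26 0; 0 -0.8 29 0; 0 -0.8 29 0' - 60; python3 m.py;python3 -m inch '0 0 -7 0; 0 0 -14 0; 0 -0.4 -20 0; 0 -0.8 -26 0; 0 -1 -29 0; 0 -1 -29 0'; python3 m.py;python3 -c "
from to import *
import cv2
p=r.snapshot('scene');x0,y0,x1,y1=(260,190,360,290)
cv2.imwrite('pics/scene_r.png',cv2.convertScaleAbs(cv2.resize(p['frame'][y0:y1,x0:x1,::-1],None,fx=6,fy=6,interpolation=cv2.INTER_CUBIC),alpha=1.7))
"
```

```text
clock: 28.95
tool_pos: [0.5846, 0.002, 0.0687]
eef_rot: [0.712, -0.02, 0.017, -0.701]
contact_force: [0.7, -13.3, -11.6]
opening: 0.539
t 28.95 padlat 6.5 padz(true) 104.7 toolz 68.7 tooltilt 0.88 est chg tilt 6.2 F [  0.7 -13.3 -11.6] M [-3.4 -0.1  0. ] op 0.539
clock: 29.55
tool_pos: [0.5844, -0.009, 0.0706]
eef_rot: [-0.702, 0.015, -0.015, 0.711]
contact_force: [0.6, 9.7, -17.7]
opening: 0.54
t 29.55 padlat -5.5 padz(true) 106.6 toolz 70.6 tooltilt -0.73 est chg tilt -5.0 F [  0.6   9.7 -17.7] M [ 2.5 -0.1 -0. ] op 0.54
```

View pics/scene_r.png

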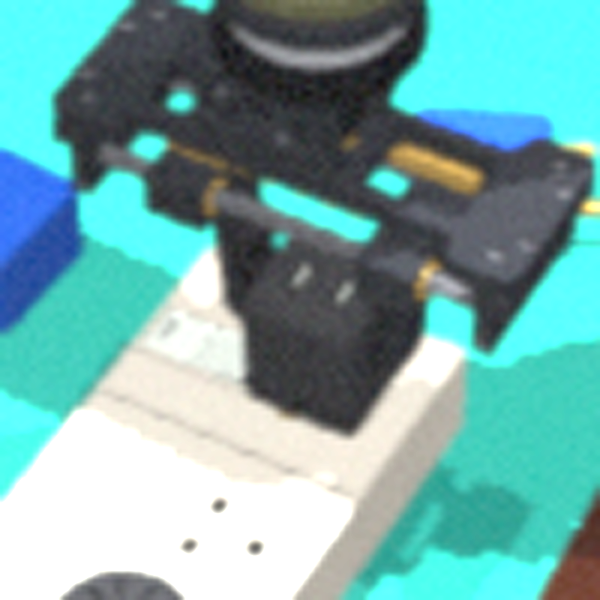

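```bash
python3 -m inch '0 0 8 0; 0 -0.5 16 0; 0 -1 23 0; 0 -1.6 29 0; 0 -2 29 0'; python3 m.py;python3 -m inch '0 0 -8 0; 0 -0.5 -16 0; 0 -1 -23 0; 0 -1.6 -29 0; 0 -2 -29 0'; python3 m.py
```

```text
clock: 30.1
tool_pos: [0.5849, 0.0031, 0.0719]
eef_rot: [0.712, -0.019, 0.017, -0.702]
contact_force: [1.0, -11.5, -12.2]
opening: 0.539
t 30.1 padlat 7.6 padz(true) 107.9 toolz 71.9 tooltilt 0.81 est chg tilt 6.8 F [  1.  -11.5 -12.2] M [-3.1 -0.2  0. ] op 0.539
clock: 30.6
tool_pos: [0.5856, -0.0092, 0.0759]
eef_rot: [-0.702, 0.014, -0.016, 0.711]
contact_force: [-0.5, 9.1, -6.4]
opening: 0.54
t 30.6 padlat -5.7 padz(true) 111.9 toolz 75.9 tooltilt -0.74 est chg tilt -4.8 F [-0.5  9.1 -6.4] M [2.3 0.2 0. ] op 0.54
```

```bash
python3 -m inch '0 0 8 0; 0 -0.5 16 0; 0 -1 23 0; 0 -1.6 29 0; 0 -2 29 0'; python3 m.py;python3 -m inch '0 0 -8 0; 0 -0.5 -16 0; 0 -1 -23 0; 0 -1.6 -29 0; 0 -2 -29 0'; python3 m.py;python3 -c "
from to import *
import cv2
p=r.snapshot('scene');x0,y0,x1,y1=(260,190,360,290)
cv2.imwrite('pics/scene_s.png',cv2.convertScaleAbs(cv2.resize(p['frame'][y0:y1,x0:x1,::-1],None,fx=6,fy=6,interpolation=cv2.INTER_CUBIC),alpha=1.7))
"
```

```text
clock: 31.1
tool_pos: [0.5862, 0.0047, 0.0766]
eef_rot: [0.711, -0.018, 0.018, -0.703]
contact_force: [1.9, -10.1, -4.5]
opening: 0.541
t 31.1 padlat 9.2 padz(true) 112.6 toolz 76.6 tooltilt 0.66 est chg tilt 7.6 F [  1.9 -10.1  -4.5] M [-2.6 -0.2 -0.1] op 0.541
clock: 31.6
tool_pos: [0.5857, -0.0103, 0.079]
eef_rot: [-0.703, 0.014, -0.016, 0.711]
contact_force: [0.9, 8.8, -5.6]
opening: 0.537
t 31.6 padlat -6.7 padz(true) 115.0 toolz 79.0 tooltilt -0.69 est chg tilt -5.4 F [ 0.9  8.8 -5.6] M [ 2.2 -0.2  0.1] op 0.537
```

View pics/scene_s.png

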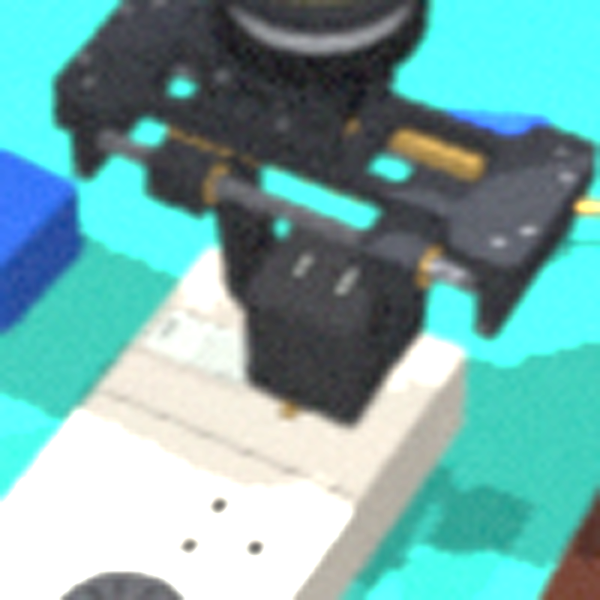

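```bash
python3 -m inch '0 0 5 0; 0 0 10 0; 0 0 14 0; 0 0 14.5 0'; python3 m.py;python3 -c "
from to import *
import cv2
p=r.snapshot('scene');x0,y0,x1,y1=(270,200,350,280)
cv2.imwrite('pics/scene_t.png',cv2.convertScaleAbs(cv2.resize(p['frame'][y0:y1,x0:x1,::-1],None,fx=7.5,fy=7.5,interpolation=cv2.INTER_CUBIC),alpha=2.2))
"
```

```text
clock: 32.05
tool_pos: [0.585, -0.0039, 0.0783]
eef_rot: [0.708, -0.017, 0.016, -0.706]
contact_force: [0.5, -1.7, 0.4]
opening: 0.536
t 32.05 padlat 0.2 padz(true) 114.3 toolz 78.3 tooltilt 0.13 est chg tilt 0.1 F [ 0.5 -1.7  0.4] M [-0.6  0.  -0.1] op 0.536
```

View pics/scene_t.png

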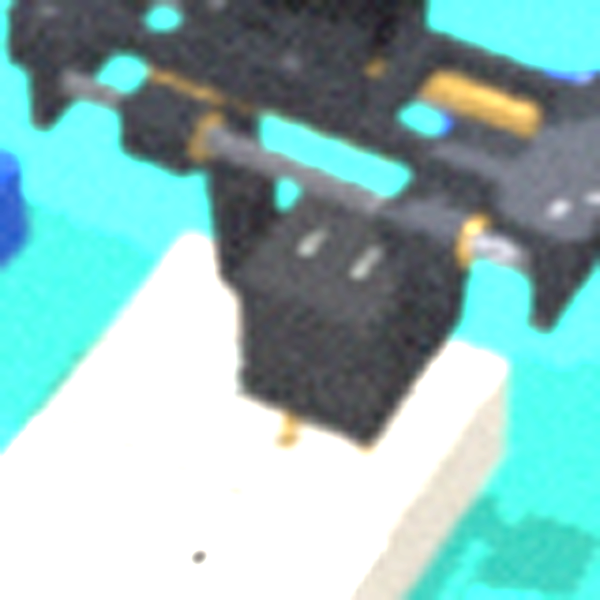

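```bash
cat > ov.py <<'E'
import sys
from to import *
import cv2
name,dx,dy,h,tilt=sys.argv[1],*[float(v) for v in sys.argv[2:6]]
p=r.snapshot('scene');x0,y0,x1,y1=(270,190,350,270); k=7.5
cr=cv2.convertScaleAbs(cv2.resize(p['frame'][y0:y1,x0:x1,::-1],None,fx=k,fy=k,interpolation=cv2.INTER_CUBIC),alpha=2.2)
g=lambda X:((proj(p,X)-[x0,y0]+.5)*k).astype(int).tolist()
c=ch+dx/1e3*bx+dy/1e3*by+(.044+h/1e3)*up
t=np.radians(tilt); U=np.cos(t)*up+np.sin(t)*by; B=np.cos(t)*by-np.sin(t)*up
P=lambda a,b,z:g(c+a*bx+b*B+z*U)
for z in(0,.058): cv2.polylines(cr,[np.array([P(a*.024,b*.022,z) for a,b in((1,1),(1,-1),(-1,-1),(-1,1))])],True,(0,0,255),1)
for a,b in((1,1),(1,-1),(-1,-1)): cv2.line(cr,P(a*.024,b*.022,0),P(a*.024,b*.022,.058),(0,255,255),1)
for a,b,l in((-.011,.011,.018),(-.011,-.011,.018),(.011,0,.022)): cv2.line(cr,P(a,b,0),P(a,b,-l),(255,0,255),1)
cv2.imwrite(f'pics/{name}.png',cr)
E
python3 ov.py ov1 0 0 14 0
```

```text
(no output)
```

View pics/ov1.png

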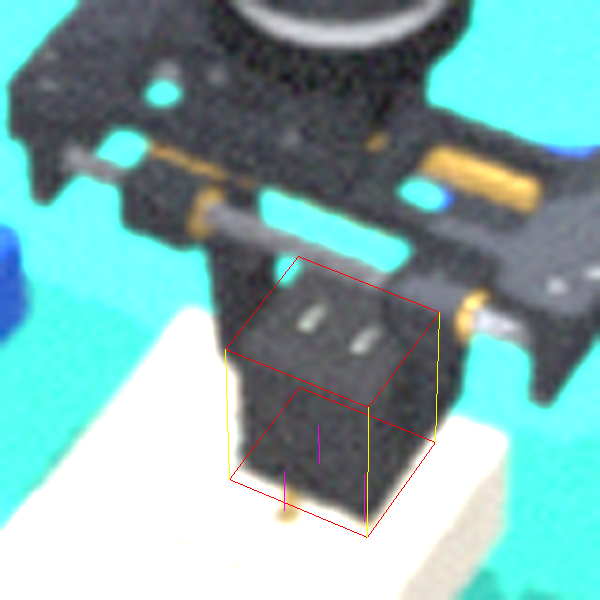

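```bash
python3 -m inch '0 -1.5 0 0; 0 -3 0 0; 0 -4.5 0 0; 0 -6 0 0; 0 -7.5 0 0; 0 -8 0 0; 0 -8 0 0'; python3 m.py; python3 ov.py ov2 2 0 28 0
```

```text
clock: 32.85
tool_pos: [0.5849, -0.0025, 0.0862]
eef_rot: [-0.707, 0.017, -0.016, 0.707]
contact_force: [0.7, -0.2, -1.9]
opening: 0.538
t 32.85 padlat 1.5 padz(true) 122.2 toolz 86.2 tooltilt -0.04 est chg tilt 1.1 F [ 0.7 -0.2 -1.9] M [-0.   0.1  0. ] op 0.538
```

View pics/ov2.png

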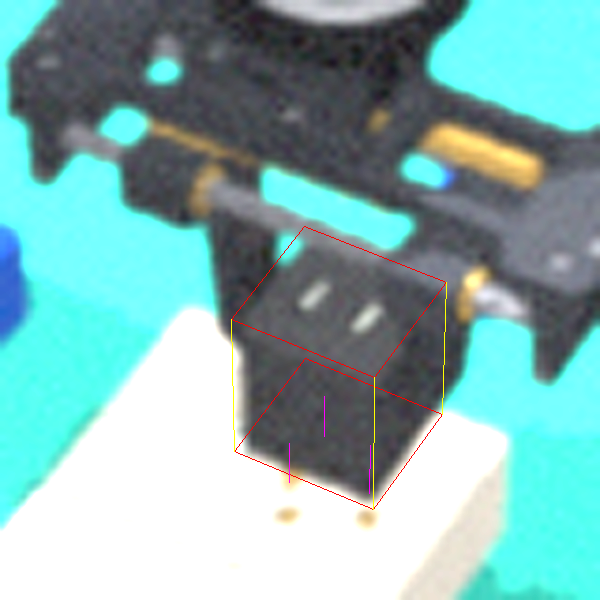

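```bash
python3 - <<'E'
from to import *
import cv2
p=r.snapshot("scene"); g=lambda X:((proj(p,X)-[270,190]+.5)*7.5).round()
for a,b in((-.011,.011),(-.011,-.011),(.011,0)): print(g(ch+a*bx+b*by+.044*up), "tip@h30", g(ch+a*bx+b*by+(.074-(.022 if a>0 else .018))*up),"base",g(ch+a*bx+b*by+.074*up))
im=p["frame"][225:265,295:335,::-1]
cv2.imwrite("pics/pins.png",cv2.convertScaleAbs(cv2.resize(im,None,fx=15,fy=15,interpolation=cv2.INTER_CUBIC),alpha=1.2))
E
python3 m.py
```

```text
[319. 455.] tip@h30 [319. 429.] base [319. 390.]
[284. 502.] tip@h30 [284. 476.] base [284. 437.]
[364. 504.] tip@h30 [364. 487.] base [365. 439.]
t 32.95 padlat 1.4 padz(true) 122.0 toolz 86.0 tooltilt -0.03 est chg tilt 1.0 F [ 0.1 -0.5 -1.3] M [-0.   0.1 -0. ] op 0.537
```

View pics/pins.png

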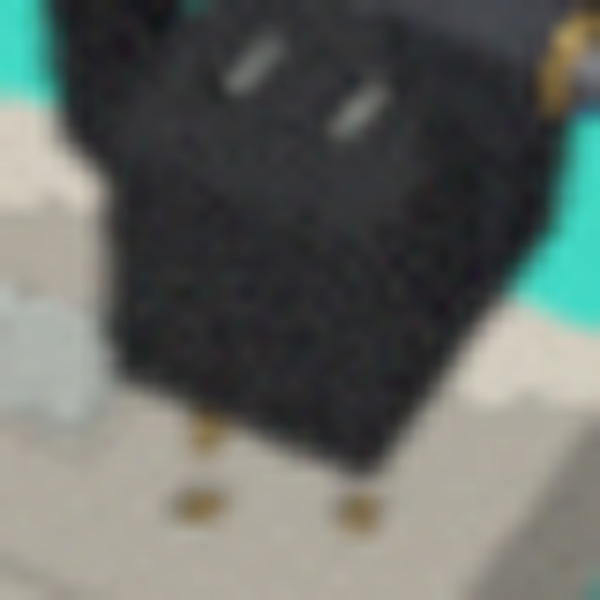

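```bash
python3 -m inch '0 0 -0.5 0; 0 0 -1 0; 0 0 -1 0; 0 0 -1 0; 0 0 -1 0; 0 0 -1 0'; python3 m.py
python3 - <<'E'
from to import *
import cv2
p=r.snapshot("scene");cv2.imwrite("pics/fin.png",p["frame"][:,:,::-1])
im=p["frame"][200:320,230:350,::-1];cv2.imwrite("pics/fin2.png",cv2.resize(im,None,fx=5,fy=5,interpolation=cv2.INTER_CUBIC))
E
```

```text
clock: 33.55
tool_pos: [0.5848, -0.0036, 0.0861]
eef_rot: [-0.707, 0.017, -0.016, 0.707]
contact_force: [0.2, 0.4, -1.1]
opening: 0.538
t 33.55 padlat 0.3 padz(true) 122.1 toolz 86.1 tooltilt -0.02 est chg tilt 0.3 F [ 0.2  0.4 -1.1] M [-0.   0.1  0. ] op 0.538
```

View pics/fin2.png

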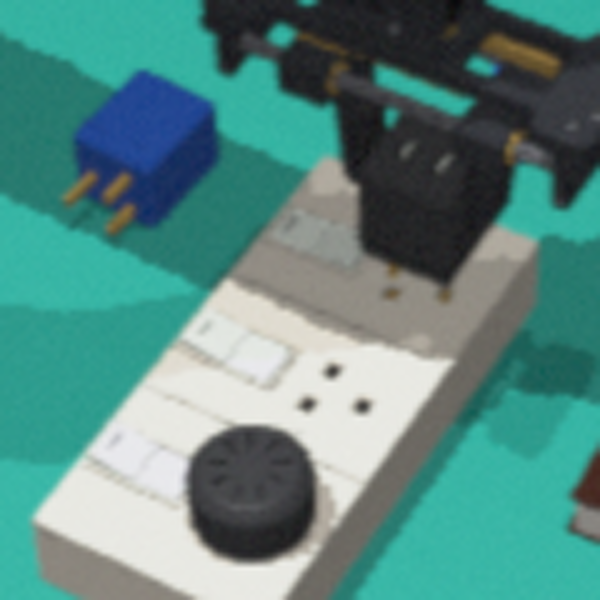

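View pics/fin.png

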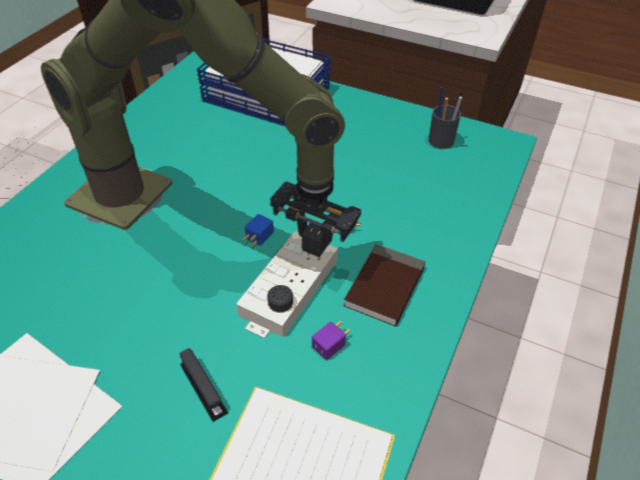

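```bash
python3 -c "
from h import *
print(r.finish_job())"; python3 m.py
```

```text
the job is handed in; nothing more can be done
None
the job is handed in; nothing more can be done
```

The charger is out of its socket and held upright above it, and I handed the job in at about 33.6 s of the 48 s allowed.

- **Switching off:** I switched off the left socket, where the charger was, with one fingertip. Before and after crops show its rocker flipped; the right rocker looks unchanged.
- **Rocking it free:** I gripped the charger front and back and rocked it along the row about eight times each way. My estimates put most swings at 5–8° and the largest at about 9°. I raised it a little with each swing until the pull dropped to a few newtons, then centred it and lifted it straight up.
- **Final state:** The charger's underside is about 30 mm above the board, so the longest pin clears it by roughly 8 mm. It leans less than about 1° and sits within about 1 mm of its socket centre. The wrist feels only about its weight (1–2 N), and the hold was steady over the last 0.6 s. The brass in its open socket holes can be seen below the pins.
- **Other things:** The repeater is still plugged in and the other objects look unmoved. In the last overall view the paperweight and one blue block were mostly hidden by the arm.

**What disagreed:**
- The reported tool height read about 25 mm too low. The scene pictures suggested it, a light touch on the desk confirmed it, and I corrected for it from then on.
- My board fit in the scene camera was off by about 1–2 pixels (roughly 4 mm).
- The charger slipped roughly 5–8 mm through the pads at 40 N, so I raised the grip to 60 N.
- Pulls reached about 29 N upward and 30 N sideways, below the limits.

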